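Free two jammed end caps in a gravity chute

TASK

Two round aluminium end caps have jammed at the narrow mouth of the sloping chute: one sits on the square shoulder beside the lane, and the other is wedged between it and the straight rail. Slip the fingers in at a slant under the cross bar, nudge the cap on the shoulder back up the slope so that the other cap slides down the lane first, then nudge the shoulder cap across so that it follows. Slide the caps, do not lift them off the chute; both must end lying flat in the lane one behind the other down at the end stop, and the tape roll, the tin and the screwdriver beside the chute are to stay where they are.

Things in the scene. Friction and masses are not known exactly. Their poses are not given: they have to be found in the camera images.
- chute_bed: Sloping bed of the chute, fixed: slick dark steel sheet 324 x 222 mm with aluminium rails 14 mm high. Origin on the sheet, on the lane's centre line, at the inner face of the 22 mm end stop (bottom of the lane). x points up the slope (0.5 rad above level, away from the robot), y left, z out of the sheet. Lane: x 0 to 165, y -42 to +42 mm; the straight left rail (y = +42) goes on to x = 300.
- shoulder (a point): Corner where the lane's right side meets the square shoulder, on its top edge: bed frame x = 165, y = -42, z = 14 mm. The shoulder is the upper end of a flat plate right of the lane (y -42 to -105.5, x 0 to 165, 14 mm high, so fingers pass over it and still touch a cap). A cap on the shoulder drops into the lane once its middle is left of this corner (y above -42). Axes as the bed's.
- flare (a point): Top of the corner where the right side rail, after running up from the shoulder's right end at y = -105.5, begins to flare outward at 45 degrees: bed frame x = 197, y = -105.5, z = 14 mm. A cap pushed 25 to 35 mm straight up from the shoulder gives way along this flare and lets the other one by; let go, it slides back or stays on the flare. Pushed sideways first, the jam only tightens.
- bar (a point): Middle of the underside of the level aluminium cross bar over the lane mouth, about 115 mm above the caps: bar 30 mm wide along the chute, 16 mm high, 307 mm long across it, on two 16 mm round posts 139 mm either side of this point. It blocks a gripper pointing straight down at the caps. Axes: x level along the chute, y left, z up; seen so, it lies 155 mm ahead, 66.5 mm right and 242 mm above the bed's origin.
- cap_hung_mid (a point): The end cap on the shoulder: a solid round aluminium disc, 76 mm across and 32 mm thick, shallow ring groove in its top, about 0.2 kg, lying flat on the sloping sheet. The point is its middle, 16 mm above the sheet; z is its round axis. At the start near x = 203, y = -67 mm in the bed's frame.
- cap_behind_mid (a point): The other, equal end cap (76 mm across, 32 mm thick), wedged a little higher up the slope between the first cap and the straight left rail. The point is its middle; z is its round axis. At the start near x = 228, y = +4 mm in the bed's frame. When both caps are down in the lane their middles are at about x = 38 and x = 114 mm there.
- tape_mid (a point): A roll of black tape, 62 mm across, 19 mm high, loose on the bench to the left of the chute; its middle. Not to be moved.
- tin_mid (a point): A round tin, 57 mm across, 24 mm high, loose on the bench to the right of the chute; its middle. Not to be moved.
- driver_mid (a point): A screwdriver, 163 mm long, 31 mm thick, lying on the bench to the left of the chute, beyond the tape; its middle. Not to be moved.
Mind the look-alikes: they are no part of the job. Leave any blue or purple look-alike of the part that bears cap_hung_mid alone. Leave any green look-alike of the part that bears cap_behind_mid alone.

How it is judged:
By the outcome, as a careful person would: the job done as asked, in the order asked, and still so for the second after the job is handed in, with the robot touching nothing.
It also fails if it takes over 59 s, if anything falls off the work surface, if the arm or the gripper's body presses on something with over 40 N, if the wrist force passes 120 N, or if a joint passes its speed limit or range.

ROBOT

A 6-joint arm with a two-finger parallel gripper is mounted at the origin on a cart in front of the work surface, level with it; the furniture and walls round the work are solid. World frame = base frame: x ahead of the robot, y to its left, z up, the work surface at z = 0. Lengths are in mm, angles in rad, forces in N, time in s.
With the tool pointing down it reaches from about 425 to 950 mm from the base axis. Payload 14.7 kg.
Tool frame: the origin (TCP) lies at the very end of the fingers, on their centre line; the grasp point (between the pads) lies 19 mm behind it (grasp_offset is the distance from the TCP to the grasp point, in mm); x points along the fingers, z is the direction in which the jaws open and shut, and the axes are right-handed (so a half turn about x gives the same grasp; the last joint's range is limited). The gripper opens to 85 mm and grips with 20 to 120 N. Pads are 22 mm wide; open, the fingers measure 114 mm over their backs; the gripper's body (76 mm by 85 mm) begins 54 mm behind the grasp point. The pads swing forward as they close: fully open they stand 13 mm farther back than shut.
Start: joints at [1.19, 0.48, 1.596, -0, 1.065, -0.047], TCP at [212.939, 614.125, 231.297] pointing down, gripper open.
Joint ranges: [-2.75, 2.75], [-0.82, 2.05], [0.23, 2.67], [-1.56, 4.7], [0.09, 2.69], [-2.92, 2.92]. Speed limits (rad/s): [1.89, 1.89, 2.39, 3.01, 3.01, 3.01].

INTERFACE

Orientations are given as a 3x3 rotation matrix whose columns are the frame's x, y, z axes.
In Python, from bench import * gives the robot as it stands.
- The arm moves only by the tool apply_moves, never from a script. Its argument "targets" is a list of rows, each an object with "xyz": the shift along the tool's x, y, z in m, a list of three; "rotation": the turn, a rotation vector about the tool's x, y, z in degrees, a list of three; "gripper": the opening, from 0 (shut) to 1 (fully open). In form: [{"xyz": [tx, ty, tz], "rotation": [ax, ay, az], "gripper": gripper}, ...]. A call has 1 to 20 rows; each row shifts and turns the commanded pose from where the row before left it, along the tool's axes as they then stand; what a row does not reach is not made up. A row lasts 1/10 s, in which the tool goes at most 50 mm and 8.59 degrees, less where a joint would pass 70% of its speed; a pose out of reach is approached as far as the arm can. A call with a gripper value outside its range is refused whole. The fingers move at their own pace and stop on an object; "squeeze" is the grip in N (left out, the last holds). Time passes only in rows, so rows that do not move let the fingers close. It gives the time, the measured TCP pose, the force and the opening at its end, in the units of the state.
- get_obs(): the state, without advancing time (a new reading comes with each control period).
- snapshot(name): name is "scene" or "side" or "wrist"; returns a dict with "color" (480x640x3 uint8, red, green, blue), "depth" (480x640 float32, mm along the optical axis (not along the pixel's ray), 0 where there is no reading), "camera_matrix" (3x3 intrinsics, pixels), "origin" and "rotation" of the camera in the world; the wrist camera has in their place "mount" (4x4, takes a point from camera to tool coordinates, whose origin is the TCP and whose axes are the tool frame's). Camera axes: x right, y down, z forward; pixel columns grow to the right and rows downward; lengths in mm; the calibration is good to about 2 mm. The wrist camera is an equidistant fisheye: a pixel r from the principal point sees the ray r / f radians off the axis. A picture is of the moment at which its call begins: read the wrist's pose just before it.
- sign_off(): hands the job in, once; it reports no verdict.
The state is a dict: "clock": time; "joints": joint angles; "joint_vel": joint speeds; "joint_efforts": joint torques, N m; "tcp_pos": TCP position; "orientation": TCP orientation; "contact_force": force on the tool from outside, world axes, zero at the start; "torque": the same for the moment, N m; "finger_gap": finger opening in mm.
Only numpy, scipy, OpenCV 4.12 (cv2) and the standard library are available. Lean on these libraries where they do the work, as an engineer would, in place of code of your own. Each camera call takes 0.05 s, during which the arm holds its last target.

## Working session

There is one attempt and no reset: what is moved stays moved. The work goes in short steps, Python scripts to look and compute and a tool call to move; the robot and the scene stay as the last step left them, time stands still between calls to the robot, and variables do not carry over. Pictures are saved under pics/ and viewed, and the job is handed in when it is done.

Besides the shell and the picture viewer there is one more tool, called after ">>>" as name(argument=value, ...), one argument or row to a line, values as JSON. apply_moves: Moves the arm, as the interface text tells. Its arguments: {"type":"object","properties":{"targets":{"type":"array","items":{"type":"object","properties":{"xyz":{"type":"array","items":{"type":"number"}},"rotation":{"type":"array","items":{"type":"number"}},"gripper":{"type":"number"}}}},"squeeze":{"type":"number"}},"required":["targets"]}

```bash
ls; mkdir -p pics; python3 - <<'E'
from bench import *
import cv2,pickle
o=get_obs();print({k:o[k] for k in o})
for n in ["scene","side","wrist"]:
    s=snapshot(n);pickle.dump(s,open(f"{n}.pkl","wb"))
    cv2.imwrite(f"pics/{n}0.png",s["color"][:,:,::-1])
    print(n,{k:s[k] for k in s if k not in("color","depth")})
E
```

```text
pics
{'clock': 0.0, 'joints': array([ 1.19040625e+00,  4.80826230e-01,  1.59687610e+00, -2.45365335e-05,
        1.06505343e+00, -4.65823407e-02]), 'joint_vel': array([ 0.00017536, -0.00096707, -0.00174132,  0.00044052,  0.00132985,
       -0.00016124]), 'joint_efforts': array([-4.87903708e-04, -9.50594044e+01, -4.30187774e+01, -1.10924427e-04,
        1.23439694e-02,  4.62825938e-05]), 'tcp_pos': array([212.7969194 , 613.75926107, 230.67517977]), 'orientation': array([[-4.11909053e-04, -9.44805510e-01,  3.27631469e-01],
       [-1.08793293e-03,  3.27631726e-01,  9.44804884e-01],
       [-9.99999323e-01,  3.27326222e-05, -1.16283950e-03]]), 'contact_force': array([-0.23257846, -0.90825775,  0.17931246]), 'torque': array([-0.02464672, -0.00615707,  0.01286281]), 'finger_gap': 85.41232024275428}
scene {'camera_matrix': array([[605.65310973,   0.        , 320.60690817],
       [  0.        , 605.65310973, 238.10694561],
       [  0.        ,   0.        ,   1.        ]]), 'origin': array([-515.64257001, -795.8342875 ,  773.58074456]), 'rotation': array([[ 0.59245894, -0.35628824,  0.722
[... 338 characters left out ...]
.35313419]), 'rotation': array([[ 0.97757388, -0.14579968,  0.15195974],
       [-0.21035926, -0.64208283,  0.73721002],
       [-0.00991425, -0.7526434 , -0.65835372]])}
wrist {'camera_matrix': array([[371.64829954,   0.        , 314.93072694],
       [  0.        , 371.64829954, 238.22750526],
       [  0.        ,   0.        ,   1.        ]]), 'mount': array([[-1.68266223e-03, -2.74150505e-01,  9.61685328e-01,
        -1.42491763e+02],
       [-8.81432171e-05, -9.61686645e-01, -2.74151035e-01,
         6.99250696e+01],
       [ 9.99998580e-01, -5.46069631e-04,  1.59402929e-03,
        -2.69214934e-01],
       [ 0.00000000e+00,  0.00000000e+00,  0.00000000e+00,
         1.00000000e+00]])}
```

View pics/scene0.png

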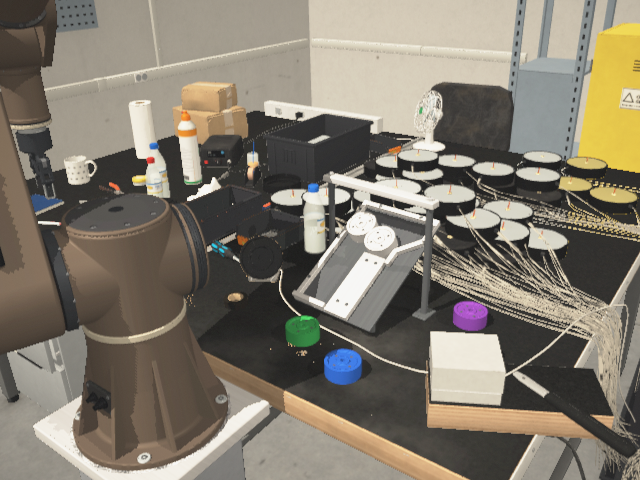

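View pics/side0.png

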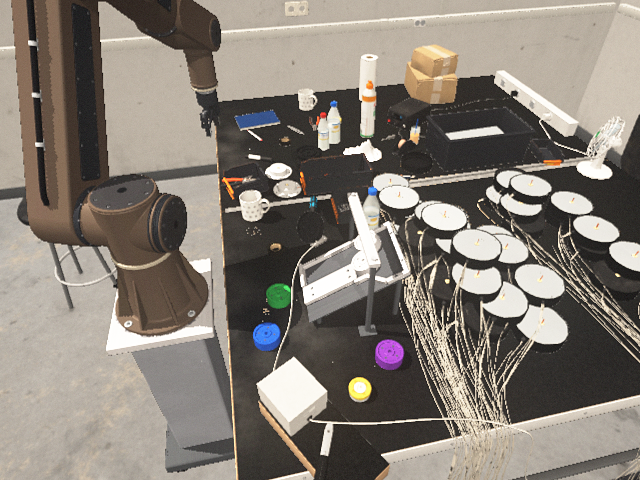

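View pics/wrist0.png

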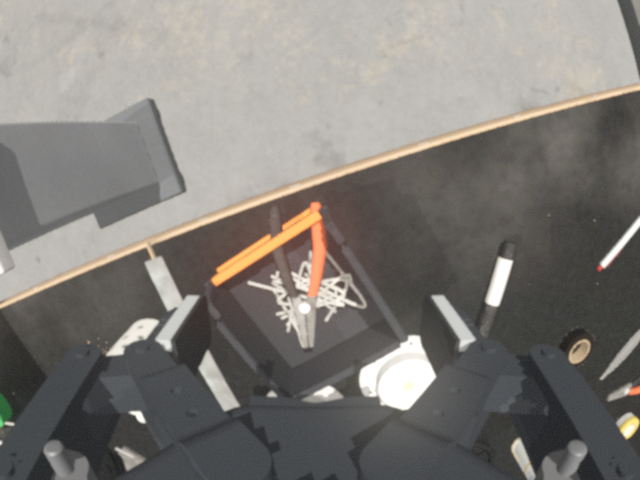

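The scene view shows the chute at about (370,260), with both caps under the bar at (362,222) and (380,238). The blue, green and purple look-alikes stand nearby. I'll zoom in next.

```bash
python3 - <<'E'
import cv2,pickle
s=pickle.load(open("scene.pkl","rb"))["color"][:,:,::-1]
c=s[165:345,280:450];cv2.imwrite("pics/scz.png",cv2.resize(c,None,fx=3.3,fy=3.3,interpolation=cv2.INTER_CUBIC))
s=pickle.load(open("side.pkl","rb"))["color"][:,:,::-1]
c=s[180:350,270:430];cv2.imwrite("pics/siz.png",cv2.resize(c,None,fx=3.5,fy=3.5,interpolation=cv2.INTER_CUBIC))
E
```

```text
(no output)
```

View pics/scz.png

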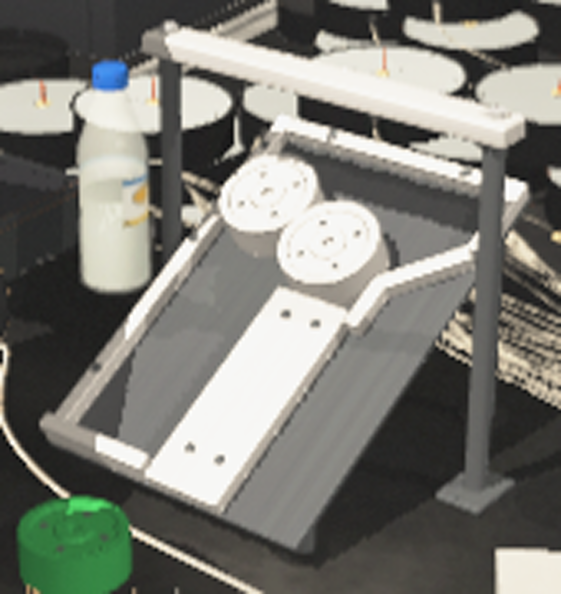

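View pics/siz.png

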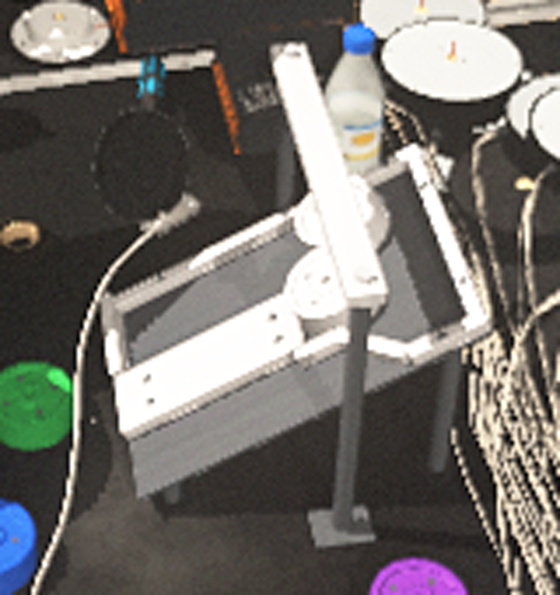

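```bash
cat > h.py <<'E'
import numpy as np,pickle,cv2
from scipy.optimize import least_squares
def Rbed(yaw,p=.5):
    c,s=np.cos(yaw),np.sin(yaw);Rz=np.array([[c,-s,0],[s,c,0],[0,0,1]])
    cp,sp=np.cos(p),np.sin(p);return Rz@np.array([[cp,0,-sp],[0,1,0],[sp,0,cp]])
def Rz(yaw):
    c,s=np.cos(yaw),np.sin(yaw);return np.array([[c,-s,0],[s,c,0],[0,0,1]])
def proj(s,P):
    q=(np.atleast_2d(P)-s["origin"])@s["rotation"];K=s["camera_matrix"]
    return q[:,:2]/q[:,2:]*[K[0,0],K[1,1]]+K[:2,2]
def px2w(s,uv,z):
    K=s["camera_matrix"];d=s["rotation"]@[(uv[0]-K[0,2])/K[0,0],(uv[1]-K[1,2])/K[1,1],1]
    return s["origin"]+d*(z-s["origin"][2])/d[2]
E
python3 - <<'E'
from h import *
sc=pickle.load(open("scene.pkl","rb"));si=pickle.load(open("side.pkl","rb"))
A=[([165,-42,14],(280,289)),([165,-105.5,14],(350,312)),([0,-42,14],(147,470)),([0,-105.5,14],(217,508)),([203,-67,32],(328,241)),([228,4,32],(268,190))]
B=[([165,-42,14],(283,297)),([165,-105.5,14],(303,345)),([0,-42,14],(118,375)),([0,-105.5,14],(127,435)),([203,-67,32],(320,287))]
PA=np.array([a for a,_ in A]);uA=np.array([u for _,u in A])/3.3+[280,165]
PB=np.array([a for a,_ in B]);uB=np.array([u for _,u in B])/3.5+[270,180]
def f(p):
    R=Rbed(p[3]);return np.r_[(proj(sc,PA@R.T+p[:3])-uA).ravel(),(proj(si,PB@R.T+p[:3])-uB).ravel()]
r=least_squares(f,[500,-150,60,0]);print(r.x);print(f(r.x).reshape(-1,2).round(1))
p=r.x
bar=p[:3]+Rz(p[3])@[155,-66.5,242];print("bar",bar)
im=sc["color"][:,:,::-1].copy();im2=si["color"][:,:,::-1].copy()
for P in [[x,y,z] for x in(-15,15) for y in(-153.5,153.5) for z in(0,16)]:
    w=bar+Rz(p[3])@P
    for i,s in((im,sc),(im2,si)):
        cv2.circle(i,tuple(int(v) for v in proj(s,w)[0].round()),1,(0,0,255),-1)
for P in [[0,42,0],[300,42,0],[300,42,14],[0,42,14],[165,-42,14],[197,-105.5,14],[203,-67,32],[228,4,32],[0,-42,14],[165,-105.5,14],[0,-105.5,14],[0,-42,22],[0,42,22]]:
    w=p[:3]+Rbed(p[3])@P
    for i,s in((im,sc),(im2,si)):
        cv2.circle(i,tuple(int(v) for v in proj(s,w)[0].round()),1,(0,255,0),-1)
cv2.imwrite("pics/o1.png",np.hstack([cv2.resize(im[165:345,280:450],None,fx=2.3,fy=2.3),cv2.resize(im2[180:360,270:440],None,fx=2.3,fy=2.3)]))
# depth plane check
for s,n in((sc,'sc'),(si,'si')):
    K=s["camera_matrix"];v,u=np.mgrid[0:480,0:640];d=s["depth"]
    c=np.stack([(u-K[0,2])/K[0,0]*d,(v-K[1,2])/K[1,1]*d,d],-1)@s["rotation"].T+s["origin"]
    b=(c-p[:3])@Rbed(p[3])
    for nm,m in(("plate",(b[...,0]>10)&(b[...,0]<150)&(b[...,1]<-50)&(b[...,1]>-100)&(abs(b[...,2]-14)<12)),("lane",(b[...,0]>10)&(b[...,0]<150)&(abs(b[...,1])<35)&(abs(b[...,2])<12)),
      ("bench",(abs(c[...,2])<15)&(c[...,0]>300)&(c[...,0]<700)&(c[...,1]<-100)&(c[...,1]>-500))):
        m&=d>0;print(n,nm,m.sum(),np.median(b[m][:,2]) if nm!="bench" else np.median(c[m][:,2]))
        if m.sum()>50 and nm=="plate":
            q=c[m];_,_,V=np.linalg.svd(q-q.mean(0),full_matrices=False);print("normal",V[2],"exp",Rbed(p[3])[:,2])
np.save("bed.npy",p)
E
```

```text
[ 4.47605120e+02 -4.56750802e+01  2.88148336e+01 -8.29043740e-02]
[[-0.6  0.5]
 [-0.1  1.1]
 [ 1.  -1.2]
 [ 1.4 -3.2]
 [-0.3  1.5]
 [-0.2  1.9]
 [ 0.2 -0.4]
 [-1.6  1.1]
 [ 0.2  0.3]
 [-0.4 -1.2]
 [-0.1 -0.8]]
bar [ 596.56592914 -124.78214214  270.81483359]
sc plate 1033 12.705369231319278
normal [ 0.47710777 -0.0173336  -0.87867384] exp [-0.4777789   0.03970096  0.87758256]
sc lane 1123 -0.704716037834782
sc bench 10543 -0.15175396165784605
si plate 580 12.529236505399325
normal [-0.48563494  0.00151695  0.8741604 ] exp [-0.4777789   0.03970096  0.87758256]
si lane 555 -0.85858354561944
si bench 11733 -0.31601246413401896
```

View pics/o1.png

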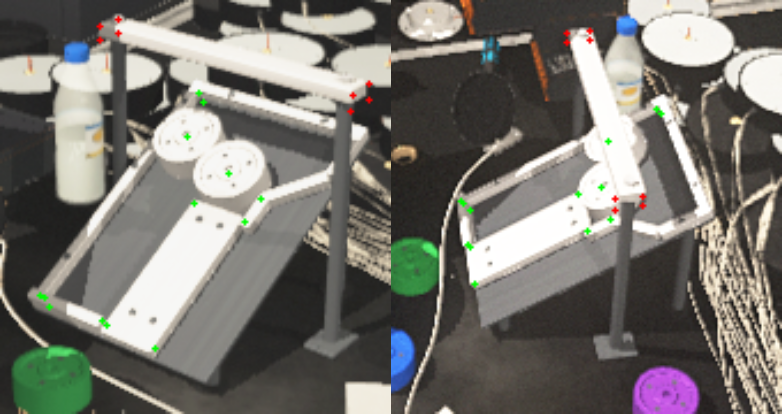

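```bash
python3 - <<'E'
import cv2,pickle,numpy as np
a=pickle.load(open("scene.pkl","rb"))["color"][:,:,::-1]
b=pickle.load(open("side.pkl","rb"))["color"][:,:,::-1]
Z=lambda im,u,v,w,h,k:cv2.resize(im[v:v+h,u:u+w],None,fx=k,fy=k,interpolation=cv2.INTER_CUBIC)
cv2.imwrite("pics/z1.png",np.vstack([np.hstack([Z(a,320,165,50,36,8),Z(a,400,190,50,36,8)]),np.hstack([Z(b,335,185,50,36,8),Z(b,350,245,50,36,8)])]))
cv2.imwrite("pics/z2.png",np.vstack([np.hstack([Z(a,285,275,50,36,8),Z(a,315,295,50,36,8)]),np.hstack([Z(b,290,255,50,36,8),Z(b,340,255,50,36,8)])]))
E
```

```text
(no output)
```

View pics/z1.png

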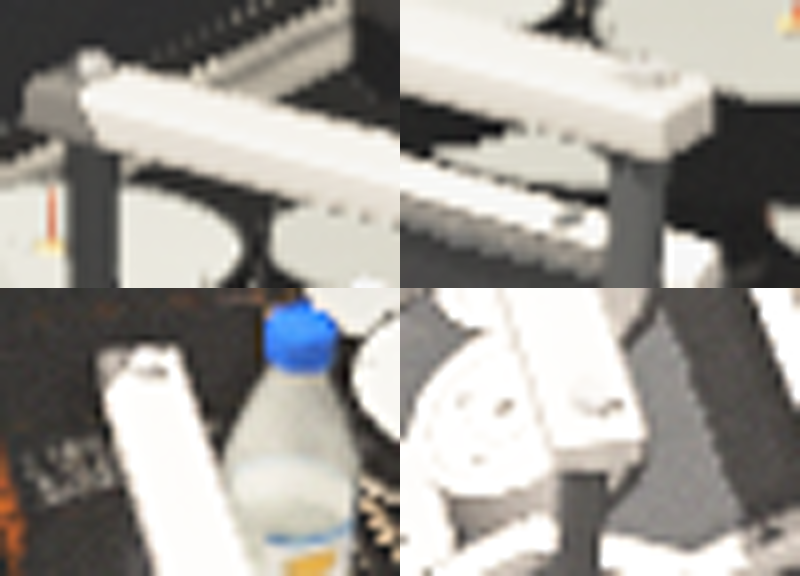

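View pics/z2.png

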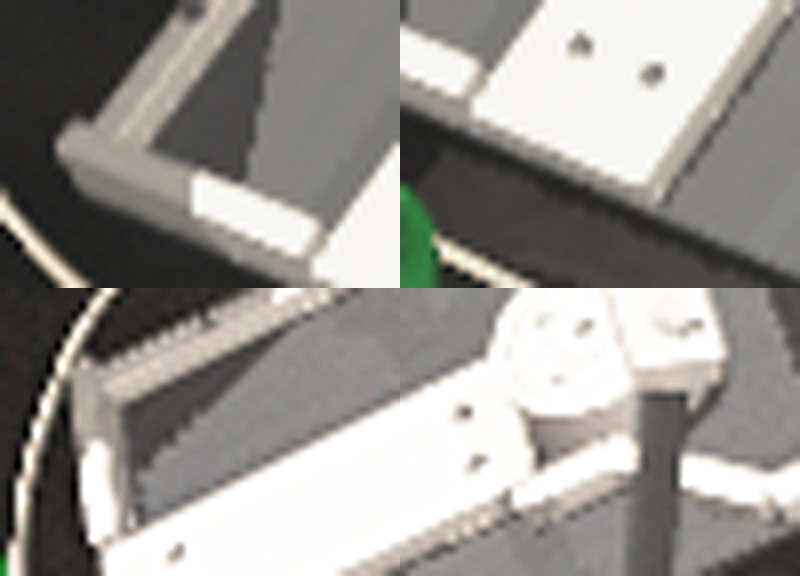

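```bash
python3 - <<'E'
from h import *
sc=pickle.load(open("scene.pkl","rb"));si=pickle.load(open("side.pkl","rb"))
def bw(p,P):
    t,P=P
    return p[:3]+(Rbed(p[3])@P if t=='b' else Rz(p[3])@(np.array(P)+[155,-66.5,242]))
L=[(sc,('b',[165,-42,14]),(364.8,252.6)),(sc,('b',[197,-105.5,14]),(396.7,249.2)),(sc,('b',[165,-105.5,14]),(386,259.5)),
(sc,('b',[0,-42,22]),(325.3,304)),(sc,('b',[0,42,22]),(303.8,293.8)),
(si,('b',[165,-105.5,14]),(356.9,277.1)),(si,('b',[165,-42,14]),(352,265)),
(sc,('r',[-15,-153.5,16]),(433.5,205.2)),(sc,('r',[-15,-153.5,0]),(433.5,209.8)),(sc,('r',[15,-153.5,16]),(439.1,201)),(sc,('r',[15,-153.5,0]),(439.1,205.6)),
(sc,('r',[-15,153.5,16]),(323.1,176.9)),(sc,('r',[-15,153.5,0]),(323.1,181)),
(si,('r',[-15,153.5,16]),(347.5,192.8)),(si,('r',[15,153.5,16]),(357.5,192.1)),(si,('r',[-15,-153.5,16]),(369.4,265.3)),(si,('r',[15,-153.5,16]),(380.6,263.6))]
f=lambda p:np.ravel([proj(s,bw(p,P))[0]-u for s,P,u in L])
r=least_squares(f,[450,-50,30,-.08],loss='soft_l1');p=r.x;print(p)
for (s,P,u),e in zip(L,f(p).reshape(-1,2)):print(P,e.round(1))
def capxy(s,u):
    R=Rbed(p[3]);K=s["camera_matrix"];d=s["rotation"]@[(u[0]-K[0,2])/K[0,0],(u[1]-K[1,2])/K[1,1],1]
    o=R.T@(s["origin"]-p[:3]);d=R.T@d;return o+d*(32-o[2])/d[2]
print(capxy(sc,(280+328/3.3,165+241/3.3)),capxy(sc,(280+268/3.3,165+190/3.3)),capxy(si,(270+320/3.5,180+287/3.5)))
for s in(sc,si):
    K=s["camera_matrix"];v,u=np.mgrid[0:480,0:640];d=s["depth"]
    c=np.stack([(u-K[0,2])/K[0,0]*d,(v-K[1,2])/K[1,1]*d,d],-1)@s["rotation"].T+s["origin"]
    b=(c-p[:3])@Rbed(p[3])
    m=(b[...,0]>10)&(b[...,0]<150)&(b[...,1]<-50)&(b[...,1]>-100)&(abs(b[...,2]-14)<12)
    print(np.median(b[m][:,2]))
print("bar",bw(p,('r',[0,0,0])));np.save("bed.npy",p)
E
```

```text
[ 4.52796054e+02 -4.43245422e+01  2.82494811e+01 -7.62290333e-02]
('b', [165, -42, 14]) [-0.1 -0.4]
('b', [197, -105.5, 14]) [-3.2  0.4]
('b', [165, -105.5, 14]) [0.5 0.2]
('b', [0, -42, 22]) [ 0.1 -0.7]
('b', [0, 42, 22]) [-5.4 -2.1]
('b', [165, -105.5, 14]) [-0.2  1.9]
('b', [165, -42, 14]) [ 0.7 -1.2]
('r', [-15, -153.5, 16]) [-0.2 -0.6]
('r', [-15, -153.5, 0]) [-0.6  1.8]
('r', [15, -153.5, 16]) [ 1.6 -0.6]
('r', [15, -153.5, 0]) [1.1 1.7]
('r', [-15, 153.5, 16]) [-0.2 -1.4]
('r', [-15, 153.5, 0]) [-0.   0.8]
('r', [-15, 153.5, 16]) [-0.3  0.6]
('r', [15, 153.5, 16]) [-0.4  0.4]
('r', [-15, -153.5, 16]) [-0.  -0.1]
('r', [15, -153.5, 16]) [0.8 0.3]
[204.56934135 -65.70963949  32.        ] [231.10189236   6.4320805   32.        ] [197.13246146 -69.74382243  32.        ]
15.955273665811763
15.837297967896507
bar [ 602.28160744 -122.43548492  270.24948115]
```

```bash
cat >> h.py <<'E'
p=np.load("bed.npy") if __import__("os").path.exists("bed.npy") else None
def b2w(P): return p[:3]+Rbed(p[3])@np.array(P,float)
def w2b(P): return Rbed(p[3]).T@(np.array(P)-p[:3])
def Rt(th):
    f=np.array([np.cos(p[3]),np.sin(p[3]),0]);l=np.array([-f[1],f[0],0]);u=np.array([0,0,1.])
    x=np.cos(th)*f-np.sin(th)*u;return np.stack([x,np.cross(l,x),l],1)
E
python3 - <<'E'
from h import *
from bench import *
from scipy.spatial.transform import Rotation as Ro
o=get_obs();R=o["orientation"];t=o["tcp_pos"]
for T in([400,330,300],[470,-100,300]):
    print(R.T@(np.array(T)-t));t=np.array(T)
print(Ro.from_matrix(R.T@Rt(np.pi/2)).as_rotvec(degrees=True))
for P in([203,-67,16],[228,4,16],[150,-72,22],[110,-72,50],[203,-120,22]):print(P,b2w(P))
E
```

```text
[ -69.00419935 -269.82801753 -206.91519118]
[ 3.40749179e-01 -2.07012642e+02 -3.83334906e+02]
[-1.47566841e+01 -5.22411547e-02 -1.07086704e-02]
[203, -67, 16] [ 617.67703145 -124.11279792  139.61418648]
[228, 4, 16] [644.95990366 -54.98979629 151.59982494]
[150, -72, 22] [ 568.05125158 -125.33709068  119.4701283 ]
[110, -72, 50] [ 519.66495833 -121.64148933  124.86541849]
[203, -120, 22] [ 610.77260468 -176.73981997  144.87968185]
```

>>> apply_moves(
  targets=[
    {"xyz": [-0.0086, -0.0337, -0.0259], "rotation": [0, 0, 0], "gripper": 0},
    {"xyz": [-0.0086, -0.0337, -0.0259], "rotation": [0, 0, 0], "gripper": 0},
    {"xyz": [-0.0086, -0.0337, -0.0259], "rotation": [0, 0, 0], "gripper": 0},
    {"xyz": [-0.0086, -0.0337, -0.0259], "rotation": [0, 0, 0], "gripper": 0},
    {"xyz": [-0.0086, -0.0337, -0.0259], "rotation": [0, 0, 0], "gripper": 0},
    {"xyz": [-0.0086, -0.0337, -0.0259], "rotation": [0, 0, 0], "gripper": 0},
    {"xyz": [-0.0086, -0.0337, -0.0259], "rotation": [0, 0, 0], "gripper": 0},
    {"xyz": [-0.0086, -0.0337, -0.0259], "rotation": [0, 0, 0], "gripper": 0},
    {"xyz": [0, -0.0207, -0.0383], "rotation": [0, 0, 0], "gripper": 0},
    {"xyz": [0, -0.0207, -0.0383], "rotation": [0, 0, 0], "gripper": 0},
    {"xyz": [0, -0.0207, -0.0383], "rotation": [0, 0, 0], "gripper": 0},
    {"xyz": [0, -0.0207, -0.0383], "rotation": [0, 0, 0], "gripper": 0},
    {"xyz": [0, -0.0207, -0.0383], "rotation": [0, 0, 0], "gripper": 0},
    {"xyz": [0, -0.0207, -0.0383], "rotation": [0, 0, 0], "gripper": 0},
    {"xyz": [0, -0.0207, -0.0383], "rotation": [0, 0, 0], "gripper": 0},
    {"xyz": [0, -0.0207, -0.0383], "rotation": [0, 0, 0], "gripper": 0},
    {"xyz": [0, -0.0207, -0.0383], "rotation": [0, 0, 0], "gripper": 0},
    {"xyz": [0, -0.0207, -0.0383], "rotation": [0, 0, 0], "gripper": 0},
  ],
)

```text
clock: 1.95
tcp_pos: [469.7, -101.5, 300.1]
orientation: [[0.0, -0.945, 0.328], [0.0, 0.328, 0.945], [-1.0, -0.0, 0.0]]
contact_force: [1.6, -0.0, -1.5]
finger_gap: 0.1
```

>>> apply_moves(
  targets=[
    {"xyz": [0, 0, 0], "rotation": [-7.4, 0, 0], "gripper": 0},
    {"xyz": [0, 0, 0], "rotation": [-7.4, 0, 0], "gripper": 0},
    {"xyz": [0, 0, 0], "rotation": [0, 0, -7], "gripper": 0},
    {"xyz": [0, 0, 0], "rotation": [0, 0, -7], "gripper": 0},
    {"xyz": [0, 0, 0], "rotation": [0, 0, -7], "gripper": 0},
    {"xyz": [0, 0, 0], "rotation": [0, 0, 0], "gripper": 0},
    {"xyz": [0, 0, 0], "rotation": [0, 0, 0], "gripper": 0},
  ],
)

```text
clock: 2.65
tcp_pos: [469.5, -99.8, 300.4]
orientation: [[0.356, -0.931, 0.076], [-0.027, 0.071, 0.997], [-0.934, -0.357, 0.0]]
contact_force: [1.0, -0.3, 0.9]
finger_gap: 0.4
```

```bash
cat >> h.py <<'E'
def wproj(s,o,P):
    M=s["mount"];T=np.eye(4);T[:3,:3]=o["orientation"];T[:3,3]=o["tcp_pos"];C=T@M
    q=(np.atleast_2d(P)-C[:3,3])@C[:3,:3];K=s["camera_matrix"]
    r=np.hypot(q[:,0],q[:,1]);th=np.arctan2(r,q[:,2])
    return q[:,:2]/r[:,None]*(th*K[0,0])[:,None]+K[:2,2]
def wray_bed(s,o,uv,zb):
    M=s["mount"];T=np.eye(4);T[:3,:3]=o["orientation"];T[:3,3]=o["tcp_pos"];C=T@M;K=s["camera_matrix"]
    d=np.array(uv,float)-K[:2,2];r=np.hypot(*d);th=r/K[0,0];d=C[:3,:3]@np.r_[d/r*np.sin(th),np.cos(th)]
    oo=w2b(C[:3,3]);d=Rbed(p[3]).T@d;return oo+d*(zb-oo[2])/d[2]
MK=[[0,42,22],[0,-42,22],[165,-42,14],[165,-105.5,14],[197,-105.5,14],[300,42,14],[203,-67,32],[228,4,32]]
E
python3 - <<'E'
from h import *
from bench import *
o=get_obs();s=snapshot("wrist");pickle.dump((o,s),open("w1.pkl","wb"))
im=s["color"][:,:,::-1].copy()
for P in MK:
    u=wproj(s,o,b2w(P))[0];cv2.circle(im,tuple(int(v) for v in u.round()),3,(0,255,0),1)
cv2.imwrite("pics/w1.png",cv2.resize(im,(800,600)))
E
```

```text
(no output)
```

View pics/w1.png

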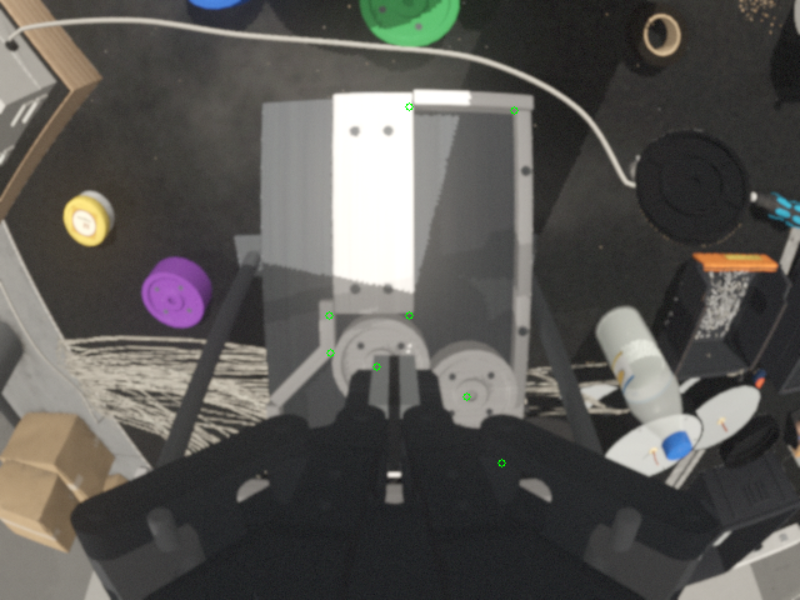

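>>> apply_moves(
  targets=[
    {"xyz": [0, 0, 0], "rotation": [0, 0, -8], "gripper": 0},
    {"xyz": [0, 0, 0], "rotation": [0, 0, -8], "gripper": 0},
    {"xyz": [0, 0, 0], "rotation": [0, 0, -8], "gripper": 0},
    {"xyz": [0, 0, 0], "rotation": [0, 0, 0], "gripper": 0},
    {"xyz": [0, 0, 0], "rotation": [0, 0, 0], "gripper": 0},
  ],
)

```text
clock: 3.2
tcp_pos: [475.5, -87.8, 301.7]
orientation: [[0.591, -0.805, 0.052], [-0.01, 0.057, 0.998], [-0.807, -0.59, 0.026]]
contact_force: [0.6, -0.2, -0.4]
finger_gap: -0.2
```

```bash
python3 - <<'E'
from h import *
q=p.copy();q[1]+=2.5;np.save("bed.npy",q)
E
python3 - <<'E'
from h import *
from bench import *
o=get_obs();R=o["orientation"];t=o["tcp_pos"]
print(o["joints"].round(2),w2b(t),R.round(3))
for T in([110,-72,60],[145,-72,22]):
    T=b2w(T);print(T,R.T@(T-t)); t=T
# clearance body vs bar in fwd/up plane
for X in(145,190,203):
  for th in(45,):
    th=np.deg2rad(th);f=lambda a:a
    tip=np.array([X*np.cos(.5)-22*np.sin(.5),X*np.sin(.5)+22*np.cos(.5)])
    x=np.array([np.cos(th),-np.sin(th)]);n=np.array([np.sin(th),np.cos(th)])
    c=np.array([140,242])-tip;print(X,"along",c@x,"perp",c@n)
E
```

```text
[-0.43 -0.09  2.36  0.72  0.37 -2.55] [154.07608804 -44.14317294 227.415018  ] [[ 0.591 -0.805  0.052]
 [-0.01   0.057  0.998]
 [-0.807 -0.59   0.026]]
[ 514.88462559 -118.77638172  133.64124411] [159.11412617  65.76806636 -33.22271668]
[ 563.67608139 -122.50292818  117.07300061] [ 42.22954206 -29.71551505  -1.6290927 ]
145 along -91.83803183705403 perp 124.78622438032711
190 along -104.50731073847558 perp 81.60649103101156
203 along -108.1673246433307 perp 69.13234584120929
```

>>> apply_moves(
  targets=[
    {"xyz": [0, 0, 0], "rotation": [0, 0, 8], "gripper": 0},
    {"xyz": [0, 0, 0], "rotation": [0, 0, 8], "gripper": 0},
    {"xyz": [0, 0, 0], "rotation": [0, 0, 0], "gripper": 0},
    {"xyz": [0, 0, 0], "rotation": [0, 0, 0], "gripper": 0},
  ],
)

```text
clock: 3.6
tcp_pos: [478.8, -80.1, 301.4]
orientation: [[0.442, -0.896, 0.034], [0.023, 0.049, 0.999], [-0.897, -0.44, 0.042]]
contact_force: [-0.3, 0.9, -0.6]
finger_gap: -0.2
```

```bash
cat > log.py <<'E'
from bench import *
import json
o=get_obs();d={k:o[k].tolist() for k in("joints","tcp_pos","orientation")};open("fk.jsonl","a").write(json.dumps(d)+"\n");print(o["clock"],o["joints"].round(3),o["tcp_pos"].round(1),o["orientation"].round(3).tolist(),o["contact_force"].round(1))
E
python3 log.py
```

```text
3.6 [-0.367 -0.037  2.212  0.339  0.57  -2.145] [478.8 -80.1 301.4] [[0.442, -0.896, 0.034], [0.023, 0.049, 0.999], [-0.897, -0.44, 0.042]] [-0.3  0.9 -0.6]
```

>>> apply_moves(
  targets=[
    {"xyz": [-0.04, 0, 0], "rotation": [0, 0, 8], "gripper": 0},
    {"xyz": [0, -0.04, 0], "rotation": [0, 0, 0], "gripper": 0},
    {"xyz": [-0.04, 0, 0], "rotation": [0, 0, 0], "gripper": 0},
    {"xyz": [0, 0, 0], "rotation": [0, 0, 0], "gripper": 0},
  ],
)

```text
clock: 4.0
tcp_pos: [490.3, -81.9, 383.1]
orientation: [[0.345, -0.938, 0.029], [0.035, 0.043, 0.998], [-0.938, -0.344, 0.048]]
contact_force: [1.0, -0.6, -1.3]
finger_gap: -0.0
```

```bash
python3 log.py
```

```text
4.0 [-0.337 -0.057  1.975  0.188  0.909 -1.963] [490.3 -81.9 383.1] [[0.345, -0.938, 0.029], [0.035, 0.043, 0.998], [-0.938, -0.344, 0.048]] [ 1.  -0.6 -1.3]
```

>>> apply_moves(
  targets=[
    {"xyz": [0, -0.05, 0], "rotation": [0, 0, 0], "gripper": 0},
    {"xyz": [0, -0.05, 0], "rotation": [0, 0, 0], "gripper": 0},
    {"xyz": [0, -0.05, 0], "rotation": [0, 0, 0], "gripper": 0},
    {"xyz": [0, 0, 0], "rotation": [0, 0, 0], "gripper": 0},
  ],
)

```text
clock: 4.4
tcp_pos: [634.9, -88.6, 431.7]
orientation: [[0.345, -0.938, 0.028], [0.036, 0.043, 0.998], [-0.938, -0.343, 0.048]]
contact_force: [-0.4, -0.3, 0.5]
finger_gap: -0.0
```

```bash
python3 log.py
```

```text
4.4 [-0.257  0.149  1.639  0.143  1.026 -1.845] [634.9 -88.6 431.7] [[0.345, -0.938, 0.028], [0.036, 0.043, 0.998], [-0.938, -0.343, 0.048]] [-0.4 -0.3  0.5]
```

>>> apply_moves(
  targets=[
    {"xyz": [0, 0, 0], "rotation": [0, 8, 0], "gripper": 0},
    {"xyz": [0, 0, 0], "rotation": [0, 8, 0], "gripper": 0},
    {"xyz": [0, 0, 0], "rotation": [0, 8, 0], "gripper": 0},
    {"xyz": [0, 0, 0], "rotation": [0, 0, 0], "gripper": 0},
  ],
)

```text
clock: 4.8
tcp_pos: [629.3, -85.8, 428.7]
orientation: [[0.298, -0.941, 0.161], [-0.376, 0.039, 0.926], [-0.877, -0.336, -0.342]]
contact_force: [-0.1, 0.9, 0.2]
finger_gap: -0.2
```

```bash
python3 log.py
```

```text
4.8 [ 0.045  0.169  1.674 -0.468  1.04  -1.231] [629.3 -85.8 428.7] [[0.298, -0.941, 0.161], [-0.376, 0.039, 0.926], [-0.877, -0.336, -0.342]] [-0.1  0.9  0.2]
```

```bash
cat > fk.py <<'E'
import numpy as np,json
from scipy.spatial.transform import Rotation as Ro
from scipy.optimize import least_squares
D=[json.loads(l) for l in open("fk.jsonl")]
D.append(dict(joints=[1.19040625,.48082623,1.5968761,0,1.06505343,-.04658234],tcp_pos=[212.8,613.76,230.68],orientation=[[-4.1e-4,-.94480551,.32763147],[-1.088e-3,.3276317,.9448049],[-1,0,-1.16e-3]]))
D.append(dict(joints=[-.43,-.09,2.36,.72,.37,-2.55],tcp_pos=[475.5,-87.8,301.7],orientation=[[.591,-.805,.052],[-.01,.057,.998],[-.807,-.59,.026]]))
def ry(a):return Ro.from_euler('y',a).as_matrix()
def rz(a):return Ro.from_euler('z',a).as_matrix()
def fk(q,k,sg,full=False):
    a1,h,L1,a3,L2,L,o6=k
    R=rz(sg[0]*q[0]);P=R@[a1,0,h];R=R@ry(q[1]);P=P+R@[0,0,L1];R=R@ry(q[2]);P=P+R@[a3,0,L2];w=P;R=R@rz(sg[1]*q[3])@ry(q[4]);R6=R@rz(sg[2]*q[5]+o6)
    Rt=np.stack([R6[:,2],R6[:,1],-R6[:,0]],1);P=P+R[:,2]*L
    return (P,Rt,w) if full else (P,Rt)
def fit():
  best=None
  for s4 in(1,-1):
   for s6 in(1,-1):
    for s1 in(1,-1):
     sg=(s1,s4,s6)
     for o6 in(0,1.57,3.14,-1.57):
      f=lambda k:np.concatenate([np.r_[(fk(d["joints"],k,sg)[0]-d["tcp_pos"]),200*(fk(d["joints"],k,sg)[1]-np.array(d["orientation"])).ravel()] for d in D])
      r=least_squares(f,[100,400,500,0,500,250,o6])
      if best is None or r.cost<best[0]:best=(r.cost,r.x,sg,f(r.x))
  return best
if __name__=="__main__":
    b=fit();print(b[0],b[1],b[2]);print(b[3].reshape(-1,12)[:,:3].round(1));np.savez("fk.npz",k=b[1],sg=b[2])
E
python3 fk.py
```

```text
2615.071295122736 [-1.18931470e+01  3.24248462e+02  6.14650482e+02  3.05900783e+01
  4.46356616e+02  3.99035902e+02 -5.48972070e-04] (1, 1, 1)
[[ -8.2 -24.    0.6]
 [-10.8 -24.1   0. ]
 [ -5.5 -26.4   0.1]
 [  2.5 -40.9   1.6]
 [ 27.5 -12.7  -3.9]
 [ -8.9 -21.5   1.5]]
```

```bash
sed -i 's/a1,h,L1,a3,L2,L,o6=k/a1,h,L1,a3,L2,L,o6,b1,b3,e1,e2=k/; s/R@\[a1,0,h\]/R@[a1,b1,h]/; s/P=P+R\[:,2\]\*L/P=P+R6@[e1,e2,L]/; s/100,400,500,0,500,250,o6\]/100,400,500,0,500,250,o6,0,0,0,0]/' fk.py; sed -i 's/reshape(-1,12)\[:,:3\]/reshape(-1,12)/' fk.py; python3 fk.py
```

```text
2.844422058286923 [ 1.99737787e+00  3.13519559e+02  5.97778940e+02  3.00339358e+01
  4.41540654e+02  3.72036649e+02 -5.48972078e-04  3.06006481e+01
 -8.83652367e+02  5.06966383e-01 -2.82689464e-01] (1, 1, 1)
[[ 1.2 -0.5  0.5 -0.  -0.  -0.1 -0.  -0.1  0.  -0.  -0.  -0. ]
 [ 0.2 -0.1  0.   0.  -0.  -0.1 -0.  -0.1  0.  -0.  -0.  -0. ]
 [-0.2 -0.  -0.3 -0.  -0.  -0.1 -0.  -0.1  0.  -0.  -0.  -0. ]
 [-0.2 -0.3  0.1 -0.  -0.  -0.1 -0.  -0.1  0.   0.   0.  -0. ]
 [ 0.   0.1  0.2 -0.  -0.  -0.1  0.  -0.1  0.   0.   0.  -0. ]
 [-0.8  0.9 -0.5 -0.4 -0.3  0.2  0.4  0.6  0.  -0.2  0.3  0.6]]
```

```bash
cat > ik.py <<'E'
from fk import *
from h import Rt,b2w,p,w2b
Z=np.load("fk.npz");k=Z["k"];sg=tuple(Z["sg"])
lo=np.array([-2.75,-.82,.23,-1.56,.09,-2.92]);hi=np.array([2.75,2.05,2.67,4.7,2.69,2.92])
def ik(P,R,q0):
    f=lambda q:(lambda a:np.r_[(a[0]-P)/300,(a[1]-R).ravel()])(fk(q,k,sg))
    r=least_squares(f,np.clip(q0,lo+.01,hi-.01),bounds=(lo,hi));return r.x,r.cost
def allik(P,R):
    S=[]
    for j4 in(-1.2,0,1.5,3.1,4.3):
        for j6 in(-2.2,-.7,.7,2.2):
            q,c=ik(P,R,[-.2,.2,2.2,j4,.4,j6])
            if c<1e-5 and not any(np.abs(q-s).max()<.05 for s in S):S.append(q)
    return S
def RT(th,roll,yaw=0):
    from scipy.spatial.transform import Rotation as Ro
    return Ro.from_euler('z',yaw,degrees=True).as_matrix()@Rt(np.deg2rad(th))@Ro.from_euler('x',roll,degrees=True).as_matrix()
E
python3 - <<'E'
from ik import *
for th in(40,45,50,55,60):
  for roll in(0,90,180,270):
    for B in([145,-72,22],[190,-72,22],[203,-125,22]):
        S=allik(b2w(B),RT(th,roll));print(th,roll,B,[s.round(2).tolist() for s in S])
E
```

```text
40 0 [145, -72, 22] [[-0.45, 0.64, 2.58, 2.79, 0.94, 1.54]]
40 0 [190, -72, 22] [[-0.4, 0.56, 2.48, 2.78, 0.78, 1.62]]
40 0 [203, -125, 22] [[-0.53, 0.55, 2.42, 2.6, 0.72, 1.69]]
40 90 [145, -72, 22] []
40 90 [190, -72, 22] []
40 90 [203, -125, 22] []
40 180 [145, -72, 22] [[-0.45, 0.63, 2.58, 2.79, 0.94, -1.6]]
40 180 [190, -72, 22] [[-0.41, 0.56, 2.48, 2.78, 0.78, -1.52]]
40 180 [203, -125, 22] [[-0.54, 0.55, 2.42, 2.6, 0.72, -1.45]]
40 270 [145, -72, 22] [[-0.45, 0.64, 2.58, 2.79, 0.94, -0.03]]
40 270 [190, -72, 22] [[-0.41, 0.56, 2.48, 2.78, 0.78, 0.05]]
40 270 [203, -125, 22] [[-0.54, 0.55, 2.42, 2.6, 0.72, 0.12]]
45 0 [145, -72, 22] [[-0.42, 0.55, 2.52, 2.77, 0.72, 1.61]]
45 0 [190, -72, 22] [[-0.38, 0.5, 2.42, 2.74, 0.58, 1.69]]
45 0 [203, -125, 22] [[-0.51, 0.49, 2.36, 2.52, 0.54, 1.8]]
45 90 [145, -72, 22] []
45 90 [190, -72, 22] []
45 90 [203, -125, 22] [[-0.51, 0.49, 2.36, 2.52, 0.53, -2.9]]
45 180 [145, -72, 22] [[-0.43, 0.55, 2.52, 2.76, 0.72, -1.53]]
45 180 [190, -72, 22] [[-0.39, 0.5, 2.42, 2.73, 0.58, -1.44]]
45 180 [203, -125, 22] [[-0.51, 0.49, 2.36, 2.52, 0.53, -1.
[... 1638 characters left out ...]
145, -72, 22] [[-0.36, 0.43, 2.32, 2.24, 0.18, 2.22]]
60 0 [190, -72, 22] [[-0.33, 0.41, 2.22, 1.58, 0.13, 2.91]]
60 0 [203, -125, 22] []
60 90 [145, -72, 22] [[-0.36, 0.43, 2.32, 2.23, 0.18, -2.48]]
60 90 [190, -72, 22] [[-0.33, 0.41, 2.22, 1.56, 0.13, -1.78]]
60 90 [203, -125, 22] [[-0.44, 0.42, 2.16, 1.25, 0.19, -1.56]]
60 180 [145, -72, 22] [[-0.36, 0.43, 2.32, 2.22, 0.18, -0.91]]
60 180 [190, -72, 22] [[-0.33, 0.41, 2.22, 1.57, 0.13, -0.22]]
60 180 [203, -125, 22] [[-0.44, 0.42, 2.16, 1.25, 0.19, 0.01]]
60 270 [145, -72, 22] [[-0.36, 0.43, 2.32, 2.23, 0.18, 0.66]]
60 270 [190, -72, 22] [[-0.33, 0.41, 2.22, 1.58, 0.13, 1.34]]
60 270 [203, -125, 22] [[-0.44, 0.42, 2.16, 1.26, 0.19, 1.57]]
```

```bash
cat > path.py <<'E'
from ik import *
def rows(q0,q1,n,P0=None,R0=None):
    P,R=fk(q0,k,sg)
    if P0 is not None:P,R=P0,R0
    out=[]
    for i in range(1,n+1):
        q=q0+(q1-q0)*i/n
        P2,R2,w=fk(q,k,sg,True)
        d=R.T@(P2-P);r=Ro.from_matrix(R.T@R2).as_rotvec(degrees=True)
        out.append((d,r,P2,w,q));P,R=P2,R2
    return out
E
python3 - <<'E'
from path import *
from bench import get_obs
q0=get_obs()["joints"]
for B in([95,-72,90],[80,-72,70]):
    S=allik(b2w(B),RT(45,0));print(B,b2w(B),S)
q1=S[0]
for d,r,P,w,q in rows(q0,q1,46):print(d.round(1),r.round(1),np.linalg.norm(d).round(),np.linalg.norm(r).round(1),P.round(),w.round())
E
```

```text
[95, -72, 90] [ 487.41811677 -116.67857136  152.77733789] [array([-0.52924298,  0.42478642,  2.66165881,  2.66253896,  0.73612509,
        1.60728361])]
[80, -72, 70] [ 483.85327167 -116.40629908  128.03430357] []Traceback (most recent call last):
  File "<stdin>", line 6, in <module>
IndexError: list index out of range
```

```bash
python3 - <<'E'
from path import *
from bench import get_obs
q0=get_obs()["joints"]
for B in([120,-72,60],[120,-72,120],[120,-72,200],[145,-72,22]):
    S=allik(b2w(B),RT(45,0));print(B,b2w(B).round(),[s.round(2).tolist() for s in S])
    if B[2]==200:q1=S[0]
for i,(d,r,P,w,q) in enumerate(rows(q0,q1,46)):print(i,d.round(1),r.round(1),np.linalg.norm(d).round(),np.linalg.norm(r).round(1),P.round(),w.round(),w2b(P).round())
E
```

```text
[120, -72, 60] [ 524. -119.  138.] [[-0.47, 0.48, 2.59, 2.72, 0.72, 1.61]]
[120, -72, 120] [ 495. -117.  191.] [[-0.52, 0.28, 2.6, 2.54, 0.56, 1.78]]
[120, -72, 200] [ 457. -114.  261.] [[-0.59, -0.0, 2.57, 1.93, 0.38, 2.37]]
[145, -72, 22] [ 564. -123.  117.] [[-0.42, 0.55, 2.52, 2.77, 0.72, 1.61]]
0 [ 6.6 12.9 10. ] [ 6.4 -2.3  1.3] 18.0 6.9 [621. -79. 415.] [514.  47. 749.] [335. -24. 258.]
1 [ 6.4 13.2  8.4] [ 6.5 -2.2  1.4] 17.0 7.0 [612. -71. 403.] [510.  40. 743.] [321. -17. 251.]
2 [ 6.2 13.4  6.8] [ 6.6 -2.   1.5] 16.0 7.0 [604. -63. 391.] [506.  33. 737.] [308. -10. 245.]
3 [ 5.9 13.3  5.2] [ 6.7 -1.9  1.6] 15.0 7.1 [597. -55. 380.] [501.  26. 730.] [296.  -2. 239.]
4 [ 5.6 13.1  3.7] [ 6.7 -1.7  1.7] 15.0 7.2 [590. -47. 370.] [496.  19. 724.] [284.   5. 235.]
5 [ 5.4 12.6  2.3] [ 6.8 -1.6  1.8] 14.0 7.2 [583. -39. 361.] [492.  12. 718.] [273.  13. 230.]
6 [ 5.1 12.1  1. ] [ 6.9 -1.4  1.8] 13.0 7.3 [577. -30. 353.] [486.   6. 712.] [263.  21. 226.]
7 [ 4.8 11.4 -0.1] [ 7.  -1.2  1.9] 12.0 7.3 [571. -22. 346.] [481.  -1. 706.] [254.  29. 223.]
8 [ 4.5 10.6 -1.1] [ 7.1 -1.1  
[... 2874 characters left out ...]
02.  550.] [185.  -2. 202.]
39 [-3.4 11.7  0.1] [8.1 1.2 1. ] 12.0 8.3 [512. -58. 291.] [ 244. -101.  546.] [179. -12. 202.]
40 [-3.5 12.3 -1. ] [8.1 1.3 1. ] 13.0 8.3 [505. -68. 287.] [ 236. -101.  542.] [171. -22. 201.]
41 [-3.5 12.6 -2.2] [8.1 1.3 0.9] 13.0 8.3 [497. -78. 283.] [ 228. -100.  538.] [163. -33. 201.]
42 [-3.6 12.9 -3.5] [8.1 1.4 0.8] 14.0 8.3 [488. -88. 278.] [219. -99. 535.] [153. -43. 201.]
43 [-3.6 13.  -4.8] [8.1 1.5 0.8] 14.0 8.3 [478. -97. 273.] [211. -97. 531.] [143. -53. 200.]
44 [-3.7 13.  -6.2] [8.1 1.5 0.7] 15.0 8.3 [ 468. -106.  267.] [203. -96. 528.] [132. -63. 200.]
45 [-3.7 12.7 -7.5] [8.1 1.6 0.6] 15.0 8.3 [ 457. -114.  261.] [194. -94. 524.] [120. -72. 200.]
```

>>> apply_moves(
  targets=[
    {"xyz": [0.0066, 0.0129, 0.01], "rotation": [6.4, -2.3, 1.3], "gripper": 0},
    {"xyz": [0.0064, 0.0132, 0.0084], "rotation": [6.5, -2.2, 1.4], "gripper": 0},
    {"xyz": [0.0062, 0.0134, 0.0068], "rotation": [6.6, -2.0, 1.5], "gripper": 0},
    {"xyz": [0.0059, 0.0133, 0.0052], "rotation": [6.7, -1.9, 1.6], "gripper": 0},
    {"xyz": [0.0056, 0.0131, 0.0037], "rotation": [6.7, -1.7, 1.7], "gripper": 0},
    {"xyz": [0.0054, 0.0126, 0.0023], "rotation": [6.8, -1.6, 1.8], "gripper": 0},
    {"xyz": [0.0051, 0.0121, 0.001], "rotation": [6.9, -1.4, 1.8], "gripper": 0},
    {"xyz": [0.0048, 0.0114, 0], "rotation": [7.0, -1.2, 1.9], "gripper": 0},
    {"xyz": [0.0045, 0.0106, -0.0011], "rotation": [7.1, -1.1, 1.9], "gripper": 0},
    {"xyz": [0.0042, 0.0097, -0.0019], "rotation": [7.1, -0.9, 1.9], "gripper": 0},
    {"xyz": [0.0039, 0.0088, -0.0026], "rotation": [7.2, -0.8, 1.9], "gripper": 0},
    {"xyz": [0.0035, 0.0078, -0.0031], "rotation": [7.3, -0.7, 1.9], "gripper": 0},
    {"xyz": [0.0032, 0.0068, -0.0035], "rotation": [7.3, -0.6, 1.9], "gripper": 0},
    {"xyz": [0.0029, 0.0058, -0.0036], "rotation": [7.4, -0.4, 1.9], "gripper": 0},
    {"xyz": [0.0026, 0.0049, -0.0037], "rotation": [7.4, -0.3, 1.9], "gripper": 0},
    {"xyz": [0.0022, 0.004, -0.0036], "rotation": [7.5, -0.2, 1.8], "gripper": 0},
  ],
)

```text
clock: 6.4
tcp_pos: [545.7, 30.8, 317.0]
orientation: [[0.308, 0.367, 0.878], [0.217, 0.871, -0.44], [-0.926, 0.326, 0.189]]
contact_force: [-0.9, -0.6, -0.2]
finger_gap: 0.3
```

```bash
python3 log.py; python3 - <<'E'
from path import *
from bench import get_obs
q0=get_obs()["joints"]
q1=allik(b2w([120,-72,200]),RT(45,0))[0]
for i,(d,r,P,w,q) in enumerate(rows(q0,q1,32)):print(i,d.round(1),r.round(1),P.round())
E
```

```text
6.4 [-0.185  0.107  1.986  0.382  0.81   0.016] [545.7  30.8 317. ] [[0.308, 0.367, 0.878], [0.217, 0.871, -0.44], [-0.926, 0.326, 0.189]] [-0.9 -0.6 -0.2]
0 [ 1.8  2.8 -3. ] [ 7.1 -0.1  1.6] [545.  35. 316.]
1 [ 1.5  2.2 -2.7] [ 7.1 -0.1  1.6] [544.  39. 315.]
2 [ 1.2  1.6 -2.3] [ 7.1 -0.   1.6] [543.  42. 314.]
3 [ 1.   1.1 -1.8] [7.2 0.1 1.5] [543.  44. 314.]
4 [ 0.7  0.8 -1.3] [7.2 0.1 1.5] [543.  46. 313.]
5 [ 0.4  0.5 -0.7] [7.3 0.2 1.5] [544.  47. 313.]
6 [ 0.2  0.4 -0.1] [7.3 0.2 1.4] [544.  47. 313.]
7 [-0.1  0.3  0.6] [7.3 0.3 1.4] [544.  46. 313.]
8 [-0.3  0.4  1.2] [7.3 0.3 1.4] [545.  45. 314.]
9 [-0.6  0.6  1.8] [7.4 0.3 1.4] [545.  43. 314.]
10 [-0.8  0.9  2.4] [7.4 0.4 1.3] [546.  41. 314.]
11 [-1.   1.3  2.9] [7.4 0.4 1.3] [546.  37. 314.]
12 [-1.2  1.9  3.3] [7.4 0.5 1.3] [546.  33. 314.]
13 [-1.4  2.4  3.7] [7.4 0.5 1.3] [546.  29. 314.]
14 [-1.6  3.1  4. ] [7.5 0.5 1.2] [545.  23. 313.]
15 [-1.8  3.8  4.2] [7.5 0.6 1.2] [545.  17. 312.]
16 [-2.   4.6  4.3] [7.5 0.6 1.2] [544.  11. 312.]
17 [-2.2  5.4  4.2] [7.5 0.7 1.2] [542.   4. 310.]
18 [-2.3  6.2  4.1] [7.5 0.7 1.2] [540.  -3. 309.]
19 [-2.5  7.   3.8] [7.5 0.8 1.2] [537. -11. 307.]
20 [-2.6  7.8  3.4] [7.5 0.8 1.1] [534. -19. 305.]
21 [-2.8  8.6  2.9] [7.6 0.9 1.1] [531. -28. 303.]
22 [-2.9  9.4  2.3] [7.6 1.  1.1] [526. -36. 300.]
23 [-3.  10.   1.6] [7.6 1.  1. ] [521. -45. 297.]
24 [-3.1 10.6  0.8] [7.6 1.1 1. ] [516. -54. 294.]
25 [-3.2 11.2 -0.2] [7.6 1.1 0.9] [510. -63. 290.]
26 [-3.2 11.6 -1.2] [7.6 1.2 0.9] [502. -72. 286.]
27 [-3.3 11.9 -2.2] [7.6 1.3 0.8] [495. -81. 282.]
28 [-3.3 12.1 -3.4] [7.6 1.3 0.8] [486. -90. 277.]
29 [-3.4 12.2 -4.6] [7.6 1.4 0.7] [477. -98. 272.]
30 [-3.4 12.1 -5.8] [7.6 1.4 0.6] [ 467. -107.  267.]
31 [-3.4 12.  -7. ] [7.6 1.5 0.6] [ 457. -114.  261.]
```

Tracking is good, so I'll continue with smoothed numbers.

>>> apply_moves(
  targets=[
    {"xyz": [0.0018, 0.0028, -0.003], "rotation": [7.1, -0.1, 1.6], "gripper": 0},
    {"xyz": [0.0015, 0.0022, -0.0027], "rotation": [7.1, -0.1, 1.6], "gripper": 0},
    {"xyz": [0.0012, 0.0016, -0.0023], "rotation": [7.1, 0, 1.6], "gripper": 0},
    {"xyz": [0.001, 0.0011, -0.0018], "rotation": [7.2, 0.1, 1.5], "gripper": 0},
    {"xyz": [0.0007, 0.0008, -0.0013], "rotation": [7.2, 0.1, 1.5], "gripper": 0},
    {"xyz": [0.0004, 0.0005, -0.0007], "rotation": [7.3, 0.2, 1.5], "gripper": 0},
    {"xyz": [0.0002, 0.0004, -0.0001], "rotation": [7.3, 0.2, 1.4], "gripper": 0},
    {"xyz": [-0.0001, 0.0003, 0.0006], "rotation": [7.3, 0.3, 1.4], "gripper": 0},
    {"xyz": [-0.0003, 0.0004, 0.0012], "rotation": [7.3, 0.3, 1.4], "gripper": 0},
    {"xyz": [-0.0006, 0.0006, 0.0018], "rotation": [7.4, 0.3, 1.4], "gripper": 0},
    {"xyz": [-0.0008, 0.0009, 0.0024], "rotation": [7.4, 0.4, 1.3], "gripper": 0},
    {"xyz": [-0.001, 0.0013, 0.0029], "rotation": [7.4, 0.4, 1.3], "gripper": 0},
    {"xyz": [-0.0012, 0.0019, 0.0033], "rotation": [7.4, 0.5, 1.3], "gripper": 0},
    {"xyz": [-0.0014, 0.0024, 0.0037], "rotation": [7.4, 0.5, 1.3], "gripper": 0},
    {"xyz": [-0.0016, 0.0031, 0.004], "rotation": [7.5, 0.5, 1.2], "gripper": 0},
    {"xyz": [-0.0018, 0.0038, 0.0042], "rotation": [7.5, 0.6, 1.2], "gripper": 0},
  ],
)

```text
clock: 8.0
tcp_pos: [544.7, 14.8, 312.6]
orientation: [[0.606, 0.548, -0.576], [0.302, -0.829, -0.471], [-0.736, 0.112, -0.668]]
contact_force: [-0.8, -0.0, 0.2]
finger_gap: -0.2
```

```bash
python3 log.py; python3 - <<'E'
from path import *
from bench import get_obs
q0=get_obs()["joints"]
q1=allik(b2w([120,-72,140]),RT(45,0))[0];print(q1)
for i,(d,r,P,w,q) in enumerate(rows(q0,q1,20)):print(i,d.round(1),r.round(1),np.linalg.norm(r).round(1),P.round(),w2b(P).round())
E
```

```text
8.0 [-0.387  0.05   2.272  1.143  0.593  1.212] [544.7  14.8 312.6] [[0.606, 0.548, -0.576], [0.302, -0.829, -0.471], [-0.736, 0.112, -0.668]] [-0.8 -0.   0.2]
[-0.53293544  0.20669306  2.6015579   2.43907811  0.50362716  1.87498005]
0 [2.8 0.7 1.3] [6.  1.  0.4] 6.1 [548.  15. 311.] [215.  64. 204.]
1 [2.5 1.6 1.7] [6.  1.  0.4] 6.1 [549.  14. 308.] [215.  63. 201.]
2 [2.2 2.5 2. ] [6.  0.9 0.4] 6.1 [550.  11. 305.] [214.  60. 198.]
3 [1.9 3.4 2.2] [6.  0.9 0.5] 6.1 [551.   8. 302.] [214.  58. 195.]
4 [1.6 4.4 2.2] [6.1 0.9 0.5] 6.1 [552.   4. 298.] [213.  54. 191.]
5 [1.3 5.4 2.2] [6.1 0.9 0.6] 6.2 [552.  -0. 295.] [212.  49. 188.]
6 [1.  6.3 2. ] [6.1 0.9 0.6] 6.2 [552.  -6. 291.] [210.  44. 184.]
7 [0.7 7.3 1.7] [6.1 0.9 0.7] 6.2 [551. -12. 286.] [208.  37. 181.]
8 [0.5 8.2 1.3] [6.1 0.9 0.7] 6.2 [550. -19. 282.] [205.  31. 177.]
9 [0.2 9.  0.8] [6.1 1.  0.8] 6.2 [548. -26. 277.] [202.  23. 173.]
10 [-0.   9.9  0.2] [6.  1.  0.8] 6.2 [546. -34. 272.] [197.  15. 169.]
11 [-0.2 10.6 -0.5] [6.  1.  0.9] 6.2 [542. -42. 266.] [192.   6. 166.]
12 [-0.5 11.3 -1.2] [6.  1.1 0.9] 6.2 [538. -51. 260.] [187.  -3. 162.]
13 [-0.7 11.9 -2.1] [6.  1.2 0.9] 6.2 [534. -60. 254.] [180. -12. 158.]
14 [-0.8 12.4 -3.1] [6.  1.2 1. ] 6.2 [528. -70. 247.] [172. -22. 155.]
15 [-1.  12.9 -4.1] [6.  1.3 1. ] 6.2 [521. -79. 240.] [164. -32. 151.]
16 [-1.2 13.2 -5.1] [6.  1.4 1. ] 6.2 [514. -89. 232.] [154. -42. 148.]
17 [-1.3 13.4 -6.2] [5.9 1.4 1. ] 6.2 [505. -98. 225.] [144. -52. 145.]
18 [-1.5 13.5 -7.4] [5.9 1.5 1. ] 6.2 [ 496. -107.  217.] [132. -62. 142.]
19 [-1.6 13.5 -8.6] [5.9 1.6 1. ] 6.2 [ 485. -117.  209.] [120. -72. 140.]
```

>>> apply_moves(
  targets=[
    {"xyz": [0.0028, 0.0007, 0.0013], "rotation": [6, 1, 0.4], "gripper": 0},
    {"xyz": [0.0025, 0.0016, 0.0017], "rotation": [6, 1, 0.4], "gripper": 0},
    {"xyz": [0.0022, 0.0025, 0.002], "rotation": [6, 0.9, 0.4], "gripper": 0},
    {"xyz": [0.0019, 0.0034, 0.0022], "rotation": [6, 0.9, 0.5], "gripper": 0},
    {"xyz": [0.0016, 0.0044, 0.0022], "rotation": [6.1, 0.9, 0.5], "gripper": 0},
    {"xyz": [0.0013, 0.0054, 0.0022], "rotation": [6.1, 0.9, 0.6], "gripper": 0},
    {"xyz": [0.001, 0.0063, 0.002], "rotation": [6.1, 0.9, 0.6], "gripper": 0},
    {"xyz": [0.0007, 0.0073, 0.0017], "rotation": [6.1, 0.9, 0.7], "gripper": 0},
    {"xyz": [0.0005, 0.0082, 0.0013], "rotation": [6.1, 0.9, 0.7], "gripper": 0},
    {"xyz": [0.0002, 0.009, 0.0008], "rotation": [6.1, 1, 0.8], "gripper": 0},
    {"xyz": [0, 0.0099, 0.0002], "rotation": [6, 1, 0.8], "gripper": 0},
    {"xyz": [-0.0002, 0.0106, -0.0005], "rotation": [6, 1, 0.9], "gripper": 0},
    {"xyz": [-0.0005, 0.0113, -0.0012], "rotation": [6, 1.1, 0.9], "gripper": 0},
    {"xyz": [-0.0007, 0.0119, -0.0021], "rotation": [6, 1.2, 0.9], "gripper": 0},
    {"xyz": [-0.0008, 0.0124, -0.0031], "rotation": [6, 1.2, 1], "gripper": 0},
    {"xyz": [-0.001, 0.0129, -0.0041], "rotation": [6, 1.3, 1], "gripper": 0},
    {"xyz": [-0.0012, 0.0132, -0.0051], "rotation": [6, 1.4, 1], "gripper": 0},
    {"xyz": [-0.0013, 0.0134, -0.0062], "rotation": [5.9, 1.4, 1], "gripper": 0},
    {"xyz": [-0.0015, 0.0135, -0.0074], "rotation": [5.9, 1.5, 1], "gripper": 0},
    {"xyz": [-0.0016, 0.0135, -0.0086], "rotation": [5.9, 1.6, 1], "gripper": 0},
  ],
)

```text
clock: 10.0
tcp_pos: [481.6, -118.4, 206.8]
orientation: [[0.699, -0.711, 0.077], [-0.055, 0.053, 0.997], [-0.713, -0.701, -0.002]]
contact_force: [0.6, -1.0, 0.5]
finger_gap: 0.1
```

```bash
python3 log.py; cat > wv.py <<'E'
import sys
from h import *
from bench import *
from scipy.spatial.transform import Rotation as Ro
o=get_obs();s=snapshot("wrist");n=sys.argv[1];pickle.dump((o,s),open(n+".pkl","wb"))
im=s["color"][:,:,::-1].copy()
for P in MK:
    u=wproj(s,o,b2w(P))[0];cv2.circle(im,tuple(int(v) for v in u.round()),3,(0,255,0),1)
cv2.imwrite(f"pics/{n}.png",im)
R=o["orientation"];print("tcp bed",w2b(o["tcp_pos"]).round(1),"rot to 45",Ro.from_matrix(R.T@Rt(np.pi/4)).as_rotvec(degrees=True).round(1))
E
python3 wv.py w2
```

```text
10.0 [-0.541  0.207  2.593  2.417  0.49   1.889] [ 481.6 -118.4  206.8] [[0.699, -0.711, 0.077], [-0.055, 0.053, 0.997], [-0.713, -0.701, -0.002]] [ 0.6 -1.   0.5]
tcp bed [116.  -74.2 140.1] rot to 45 [ 0.1 -0.1 -0.5]
```

View pics/w2.png

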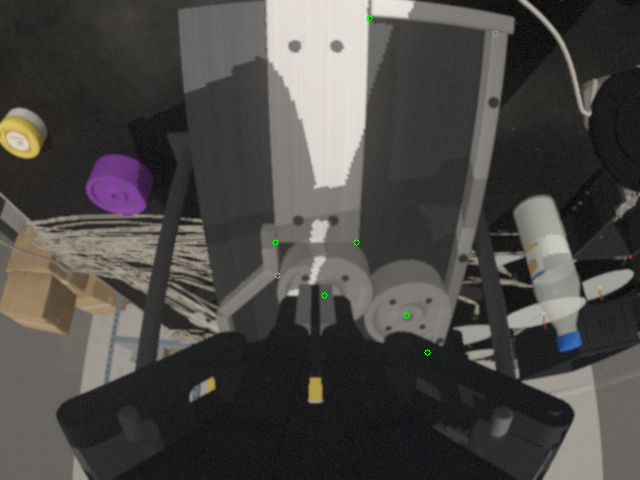

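>>> apply_moves(
  targets=[
    {"xyz": [0.021, 0, 0], "rotation": [0, 0, 0], "gripper": 0},
    {"xyz": [0.021, 0, 0], "rotation": [0, 0, 0], "gripper": 0},
    {"xyz": [0.021, 0, 0], "rotation": [0, 0, 0], "gripper": 0},
    {"xyz": [0.021, 0, 0], "rotation": [0, 0, 0], "gripper": 0},
    {"xyz": [0.02, 0, 0], "rotation": [0, 0, 0], "gripper": 0},
    {"xyz": [0.006, 0.002, 0], "rotation": [0, 0, 0], "gripper": 0},
    {"xyz": [0, 0, 0], "rotation": [0, 0, 0], "gripper": 0},
  ],
)

```text
clock: 10.75
tcp_pos: [558.5, -121.4, 126.9]
orientation: [[0.699, -0.712, 0.068], [-0.049, 0.047, 0.998], [-0.713, -0.701, -0.002]]
contact_force: [-0.6, 0.7, 0.1]
finger_gap: 0.1
```

```bash
python3 log.py; python3 wv.py w3
```

```text
10.75 [-0.428  0.514  2.507  2.733  0.665  1.636] [ 558.5 -121.4  126.9] [[0.699, -0.712, 0.068], [-0.049, 0.047, 0.998], [-0.713, -0.701, -0.002]] [-0.6  0.7  0.1]
tcp bed [145.1 -71.3  33.1] rot to 45 [ 0.4  0.2 -0.5]
```

View pics/w3.png

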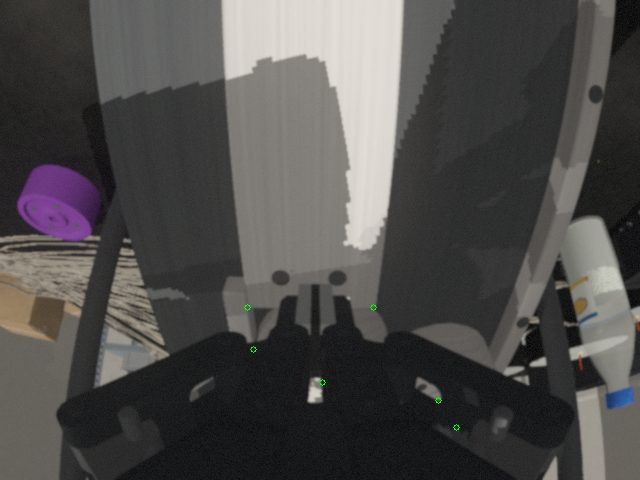

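>>> apply_moves(
  targets=[
    {"xyz": [0.0055, 0.0016, 0], "rotation": [0, 0, 0], "gripper": 0},
    {"xyz": [0.005, 0.0015, 0], "rotation": [0, 0, 0], "gripper": 0},
    {"xyz": [0.0014, -0.0048, 0], "rotation": [0, 0, 0], "gripper": 0},
    {"xyz": [0.0014, -0.0048, 0], "rotation": [0, 0, 0], "gripper": 0},
    {"xyz": [0, 0, 0], "rotation": [0, 0, 0], "gripper": 0},
  ],
)

```text
clock: 11.3
tcp_pos: [574.3, -121.3, 123.4]
orientation: [[0.702, -0.709, 0.067], [-0.047, 0.047, 0.998], [-0.711, -0.703, -0.001]]
contact_force: [0.1, -0.9, -1.7]
finger_gap: 0.0
```

```bash
python3 log.py; python3 - <<'E'
from h import *
from bench import *
print(w2b(get_obs()["tcp_pos"]))
for n,sl in(("scene",np.s_[165:345,280:450]),("side",np.s_[180:360,270:440])):
    s=snapshot(n);cv2.imwrite(f"pics/a_{n}.png",cv2.resize(s["color"][sl][:,:,::-1],None,fx=3.3,fy=3.3,interpolation=cv2.INTER_CUBIC))
E
```

```text
11.3 [-0.411  0.53   2.478  2.742  0.655  1.644] [ 574.3 -121.3  123.4] [[0.702, -0.709, 0.067], [-0.047, 0.047, 0.998], [-0.711, -0.703, -0.001]] [ 0.1 -0.9 -1.7]
[157.25927172 -69.95535032  22.54054678]
```

View pics/a_scene.png

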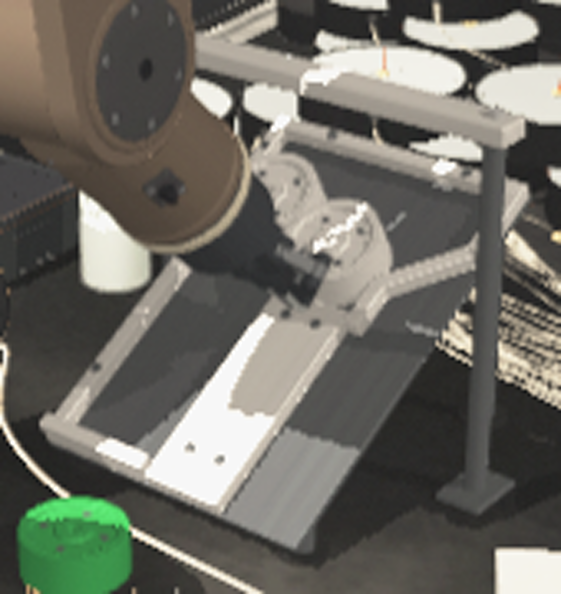

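View pics/a_side.png

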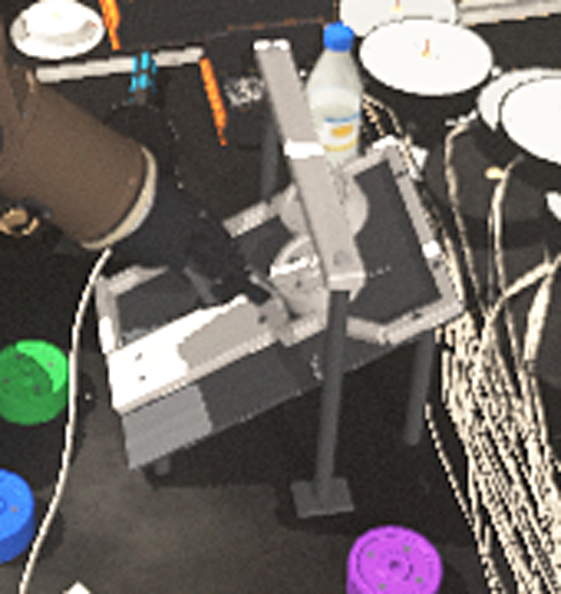

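>>> apply_moves(
  targets=[
    {"xyz": [0, 0, -0.003], "rotation": [0, 0, 0], "gripper": 0},
    {"xyz": [0.0008, -0.0029, -0.0003], "rotation": [0, 0, 0], "gripper": 0},
    {"xyz": [0.0008, -0.0029, -0.0003], "rotation": [0, 0, 0], "gripper": 0},
    {"xyz": [0.0008, -0.0029, -0.0003], "rotation": [0, 0, 0], "gripper": 0},
    {"xyz": [0.0008, -0.0029, -0.0003], "rotation": [0, 0, 0], "gripper": 0},
    {"xyz": [0.0008, -0.0029, -0.0003], "rotation": [0, 0, 0], "gripper": 0},
  ],
)

```text
clock: 12.0
tcp_pos: [586.7, -126.6, 130.3]
orientation: [[0.701, -0.71, 0.067], [-0.047, 0.048, 0.998], [-0.711, -0.703, -0.0]]
contact_force: [-1.5, -0.1, -1.5]
finger_gap: 0.0
```

```bash
cat > look.py <<'E'
import sys
from h import *
from bench import *
o=get_obs();print(o["clock"],w2b(o["tcp_pos"]).round(1),o["contact_force"].round(1),o["joints"].round(2))
I=[]
for n,sl in(("scene",np.s_[165:345,280:450]),("side",np.s_[180:360,270:440])):
    s=snapshot(n);pickle.dump(s,open(f"last_{n}.pkl","wb"));I.append(cv2.resize(s["color"][sl][:,:,::-1],None,fx=2.35,fy=2.35,interpolation=cv2.INTER_CUBIC))
cv2.imwrite(f"pics/{sys.argv[1]}.png",np.hstack(I))
E
python3 look.py b1
```

```text
12.0 [171.8 -74.3  22.5] [-1.5 -0.1 -1.5] [-0.41  0.51  2.44  2.71  0.61  1.68]
```

View pics/b1.png

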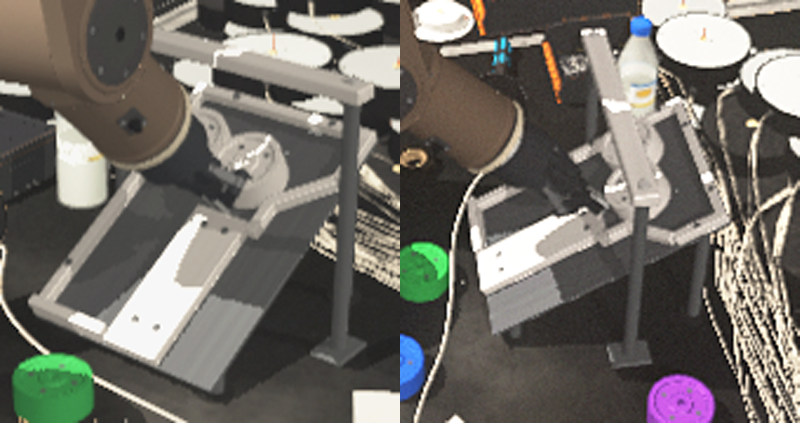

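>>> apply_moves(
  targets=[
    {"xyz": [0.0008, -0.0029, -0.0005], "rotation": [0, 0, 0], "gripper": 0},
    {"xyz": [0.0008, -0.0029, -0.0005], "rotation": [0, 0, 0], "gripper": 0},
    {"xyz": [0.0008, -0.0029, -0.0005], "rotation": [0, 0, 0], "gripper": 0},
    {"xyz": [0.0008, -0.0029, -0.0005], "rotation": [0, 0, 0], "gripper": 0},
    {"xyz": [0, 0, 0], "rotation": [0, 0, 0], "gripper": 0},
    {"xyz": [0, 0, 0], "rotation": [0, 0, 0], "gripper": 0},
  ],
)

```text
clock: 12.7
tcp_pos: [596.9, -129.2, 136.2]
orientation: [[0.701, -0.71, 0.067], [-0.047, 0.048, 0.998], [-0.711, -0.703, -0.0]]
contact_force: [-1.2, 0.0, -0.8]
finger_gap: -0.0
```

```bash
python3 look.py b2
```

```text
12.7 [183.7 -76.2  22.6] [-1.2  0.  -0.8] [-0.41  0.5   2.42  2.7   0.57  1.71]
```

View pics/b2.png

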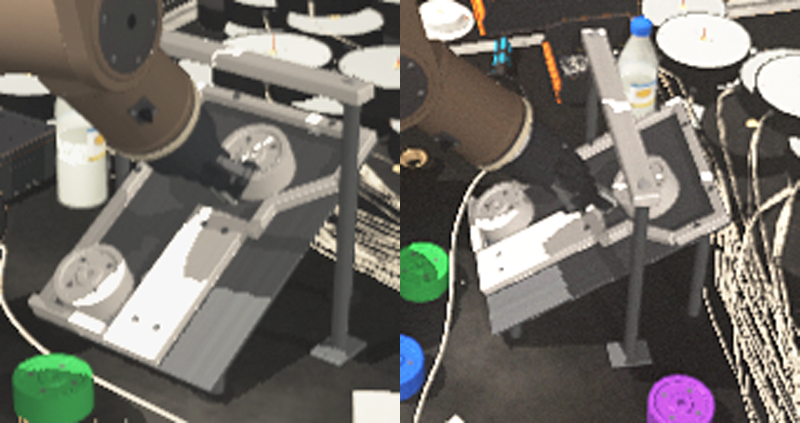

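>>> apply_moves(
  targets=[
    {"xyz": [-0.0008, 0.0029, 0], "rotation": [0, 0, 0], "gripper": 0},
    {"xyz": [-0.0008, 0.0029, 0], "rotation": [0, 0, 0], "gripper": 0},
    {"xyz": [-0.0008, 0.0029, 0], "rotation": [0, 0, 0], "gripper": 0},
    {"xyz": [-0.0008, 0.0029, 0], "rotation": [0, 0, 0], "gripper": 0},
    {"xyz": [-0.0008, 0.0029, 0], "rotation": [0, 0, 0], "gripper": 0},
    {"xyz": [-0.0008, 0.0029, 0], "rotation": [0, 0, 0], "gripper": 0},
    {"xyz": [-0.0008, 0.0029, 0], "rotation": [0, 0, 0], "gripper": 0},
    {"xyz": [-0.0008, 0.0029, 0], "rotation": [0, 0, 0], "gripper": 0},
    {"xyz": [-0.0014, 0.0048, 0], "rotation": [0, 0, 0], "gripper": 0},
    {"xyz": [-0.0014, 0.0048, 0], "rotation": [0, 0, 0], "gripper": 0},
    {"xyz": [-0.0014, 0.0048, 0], "rotation": [0, 0, 0], "gripper": 0},
    {"xyz": [0, 0, 0], "rotation": [0, 0, 0], "gripper": 0},
  ],
)

```text
clock: 14.0
tcp_pos: [561.7, -126.8, 116.5]
orientation: [[0.7, -0.711, 0.067], [-0.047, 0.048, 0.998], [-0.713, -0.702, 0.0]]
contact_force: [1.3, -0.9, 0.5]
finger_gap: -0.3
```

```bash
python3 look.py b3
```

```text
14.0 [143.3 -76.4  22.3] [ 1.3 -0.9  0.5] [-0.44  0.55  2.5   2.73  0.69  1.62]
```

View pics/b3.png

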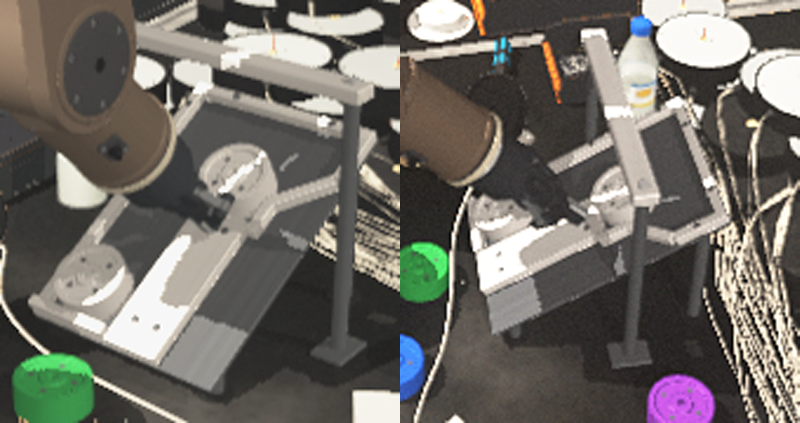

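>>> apply_moves(
  targets=[
    {"xyz": [-0.001, 0, -0.011], "rotation": [0, 0, 0], "gripper": 0},
    {"xyz": [0, 0, -0.011], "rotation": [0, 0, 0], "gripper": 0},
    {"xyz": [0, 0, -0.011], "rotation": [0, 0, 0], "gripper": 0},
    {"xyz": [0, 0, -0.011], "rotation": [0, 0, 0], "gripper": 0},
    {"xyz": [0, 0, -0.011], "rotation": [0, 0, 0], "gripper": 0},
    {"xyz": [0.0028, -0.0096, 0], "rotation": [0, 0, 0], "gripper": 0},
    {"xyz": [0.0028, -0.0096, 0], "rotation": [0, 0, 0], "gripper": 0},
    {"xyz": [0.0028, -0.0096, 0], "rotation": [0, 0, 0], "gripper": 0},
    {"xyz": [0.0028, -0.0096, 0], "rotation": [0, 0, 0], "gripper": 0},
    {"xyz": [0, 0, 0], "rotation": [0, 0, 0], "gripper": 0},
  ],
)

```text
clock: 15.1
tcp_pos: [595.3, -183.8, 138.3]
orientation: [[0.703, -0.708, 0.066], [-0.047, 0.046, 0.998], [-0.71, -0.704, -0.001]]
contact_force: [-0.5, 0.2, -0.3]
finger_gap: -0.2
```

```bash
python3 look.py b4; python3 wv.py w4
```

```text
15.1 [ 186.9 -130.7   23.3] [-0.5  0.2 -0.3] [-0.54  0.5   2.38  2.49  0.56  1.79]
tcp bed [ 184.8 -130.6   23.1] rot to 45 [ 0.4  0.4 -0.3]
```

View pics/b4.png

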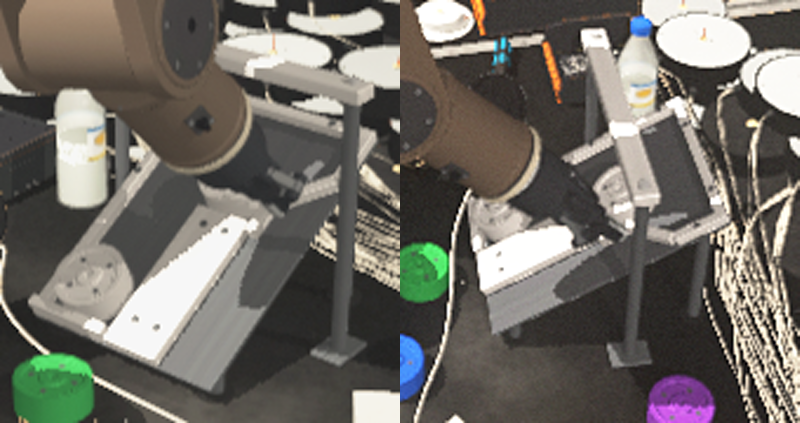

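View pics/w4.png

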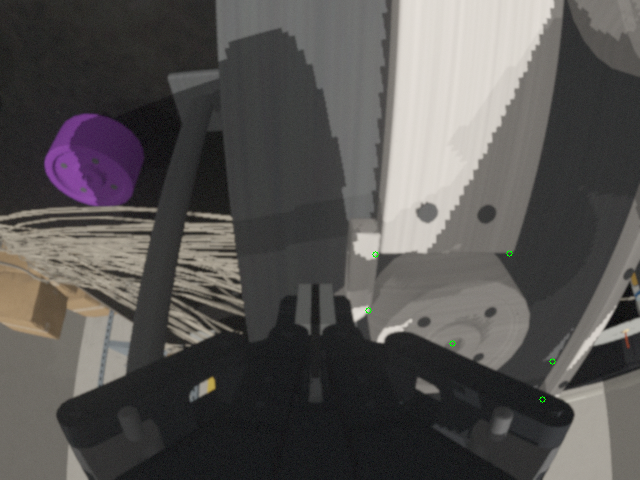

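>>> apply_moves(
  targets=[
    {"xyz": [0.0016, -0.0058, 0], "rotation": [0, 0, 0], "gripper": 0},
    {"xyz": [0.0016, -0.0058, 0], "rotation": [0, 0, 0], "gripper": 0},
    {"xyz": [0, 0, 0.004], "rotation": [0, 0, 0], "gripper": 0},
    {"xyz": [0, 0, 0.004], "rotation": [0, 0, 0], "gripper": 0},
    {"xyz": [0, 0, 0.004], "rotation": [0, 0, 0], "gripper": 0},
    {"xyz": [0, 0, 0.004], "rotation": [0, 0, 0], "gripper": 0},
    {"xyz": [0, 0, 0.004], "rotation": [0, 0, 0], "gripper": 0},
    {"xyz": [0, 0, 0.004], "rotation": [0, 0, 0], "gripper": 0},
    {"xyz": [0, 0, 0], "rotation": [0, 0, 0], "gripper": 0},
  ],
)

```text
clock: 16.15
tcp_pos: [605.3, -160.2, 142.6]
orientation: [[0.701, -0.71, 0.066], [-0.047, 0.047, 0.998], [-0.712, -0.702, -0.0]]
contact_force: [-0.3, -0.5, -0.6]
finger_gap: 0.1
```

```bash
python3 look.py b5; python3 wv.py w5
```

```text
16.15 [ 196.2 -106.4   23.1] [-0.3 -0.5 -0.6] [-0.47  0.49  2.37  2.56  0.53  1.79]
tcp bed [ 196.2 -106.8   23.1] rot to 45 [ 0.4  0.4 -0.4]
```

View pics/w5.png

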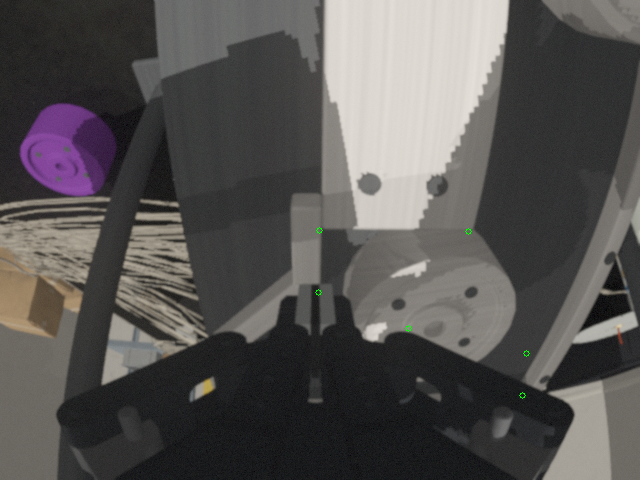

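>>> apply_moves(
  targets=[
    {"xyz": [0, 0, 0.004], "rotation": [0, 0, 0], "gripper": 0},
    {"xyz": [0, 0, 0.004], "rotation": [0, 0, 0], "gripper": 0},
    {"xyz": [0, 0, 0.004], "rotation": [0, 0, 0], "gripper": 0},
    {"xyz": [0, 0, 0.004], "rotation": [0, 0, 0], "gripper": 0},
    {"xyz": [0, 0, 0.004], "rotation": [0, 0, 0], "gripper": 0},
    {"xyz": [0, 0, 0], "rotation": [0, 0, 0], "gripper": 0},
    {"xyz": [0, 0, 0], "rotation": [0, 0, 0], "gripper": 0},
  ],
)

```text
clock: 17.0
tcp_pos: [606.6, -140.5, 142.5]
orientation: [[0.701, -0.71, 0.066], [-0.047, 0.047, 0.998], [-0.712, -0.702, -0.0]]
contact_force: [-0.3, -0.9, -0.1]
finger_gap: 0.2
```

```bash
python3 look.py b6; python3 wv.py w6
```

```text
17.0 [196.  -86.7  23.2] [-0.3 -0.9 -0.1] [-0.42  0.49  2.39  2.64  0.53  1.75]
tcp bed [196.1 -87.   23.2] rot to 45 [ 0.4  0.4 -0.4]
```

View pics/w6.png

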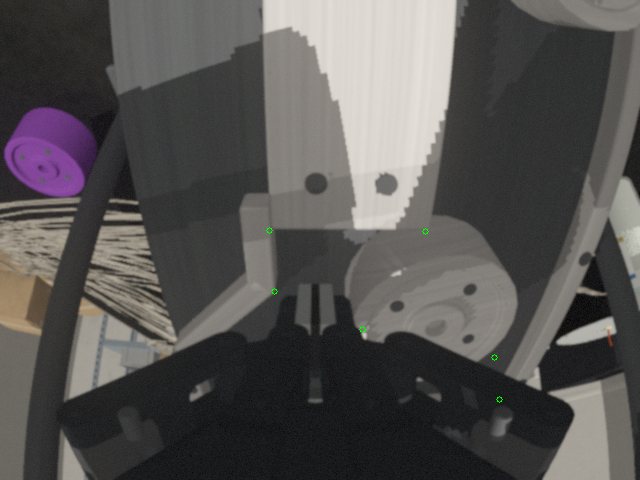

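View pics/b6.png

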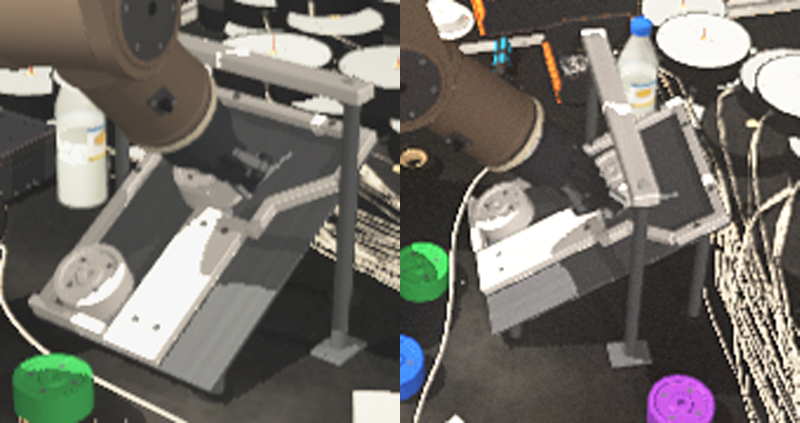

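>>> apply_moves(
  targets=[
    {"xyz": [0, 0, 0.004], "rotation": [0, 0, 0], "gripper": 0},
    {"xyz": [0, 0, 0.004], "rotation": [0, 0, 0], "gripper": 0},
    {"xyz": [0, 0, 0.004], "rotation": [0, 0, 0], "gripper": 0},
    {"xyz": [0, 0, 0.004], "rotation": [0, 0, 0], "gripper": 0},
    {"xyz": [0, 0, 0], "rotation": [0, 0, 0], "gripper": 0},
    {"xyz": [0, 0, 0], "rotation": [0, 0, 0], "gripper": 0},
  ],
)

```text
clock: 17.75
tcp_pos: [607.8, -124.6, 142.7]
orientation: [[0.701, -0.71, 0.066], [-0.047, 0.047, 0.998], [-0.712, -0.703, -0.0]]
contact_force: [-0.3, -0.3, 0.1]
finger_gap: -0.3
```

```bash
python3 look.py b7; python3 wv.py w7
```

```text
17.75 [196.1 -70.7  23.3] [-0.3 -0.3  0.1] [-0.38  0.49  2.39  2.7   0.54  1.73]
tcp bed [196.1 -71.1  23.3] rot to 45 [ 0.4  0.4 -0.4]
```

View pics/w7.png

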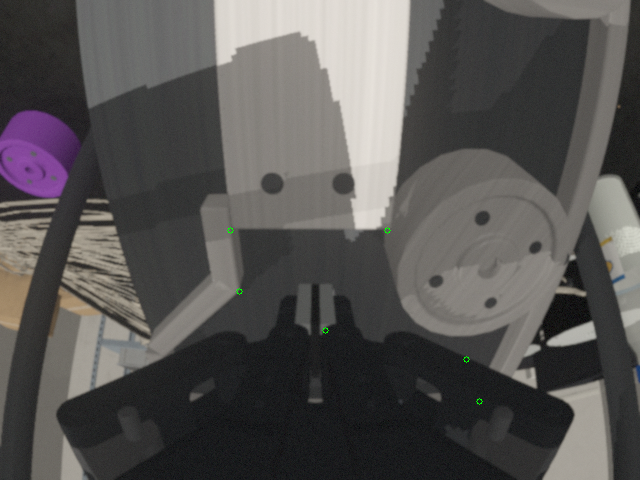

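View pics/b7.png

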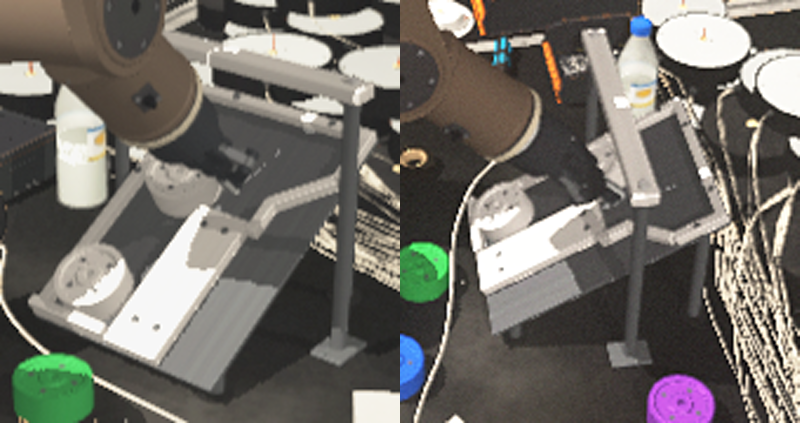

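>>> apply_moves(
  targets=[
    {"xyz": [0, 0, 0], "rotation": [0, 0, 0], "gripper": 0},
    {"xyz": [0, 0, 0], "rotation": [0, 0, 0], "gripper": 0},
    {"xyz": [0, 0, 0], "rotation": [0, 0, 0], "gripper": 0},
  ],
)

```text
clock: 18.2
tcp_pos: [607.8, -125.0, 142.7]
orientation: [[0.701, -0.71, 0.067], [-0.047, 0.048, 0.998], [-0.712, -0.703, -0.0]]
contact_force: [-0.4, 0.6, -0.6]
finger_gap: -0.0
```

```bash
python3 look.py b8; python3 wv.py w8; python3 - <<'E'
from h import *
o,s=pickle.load(open("w8.pkl","rb"))
print(wray_bed(s,o,(488,258),32))
E
```

```text
18.2 [196.  -71.2  23.3] [-0.4  0.6 -0.6] [-0.38  0.49  2.39  2.7   0.54  1.73]
tcp bed [196.1 -71.1  23.3] rot to 45 [ 0.4  0.4 -0.4]
[166.56337406  -3.93954405  32.        ]
```

View pics/w8.png

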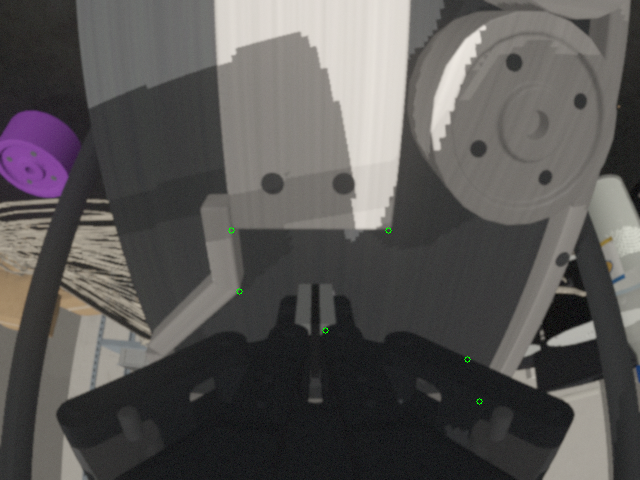

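>>> apply_moves(
  targets=[
    {"xyz": [-0.02, 0, 0], "rotation": [0, 0, 0], "gripper": 0},
    {"xyz": [-0.025, 0, 0], "rotation": [0, 0, 0], "gripper": 0},
    {"xyz": [-0.025, 0, 0], "rotation": [0, 0, 0], "gripper": 0},
    {"xyz": [-0.025, 0, 0], "rotation": [0, 0, 0], "gripper": 0},
    {"xyz": [-0.025, 0, 0], "rotation": [0, 0, 0], "gripper": 0},
    {"xyz": [-0.025, 0, 0], "rotation": [0, 0, 0], "gripper": 0},
    {"xyz": [0, 0, 0], "rotation": [0, 0, 0], "gripper": 0},
    {"xyz": [0, 0, 0], "rotation": [0, 0, 0], "gripper": 0},
  ],
)

```text
clock: 19.15
tcp_pos: [506.5, -118.5, 246.6]
orientation: [[0.702, -0.709, 0.068], [-0.048, 0.047, 0.998], [-0.71, -0.704, -0.001]]
contact_force: [0.4, -0.1, 0.3]
finger_gap: -0.6
```

```bash
python3 look.py b9; python3 wv.py w9
```

```text
19.15 [156.8 -72.3 163.1] [ 0.4 -0.1  0.3] [-0.5   0.11  2.5   2.14  0.36  2.22]
tcp bed [156.4 -72.1 162.2] rot to 45 [ 0.3  0.4 -0.4]
```

View pics/w9.png

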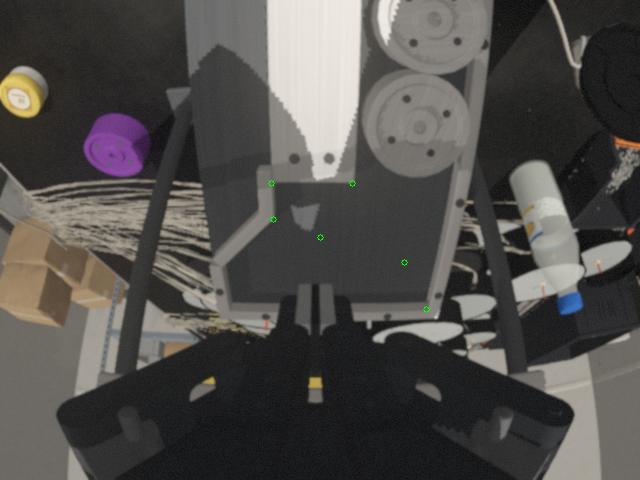

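View pics/b9.png

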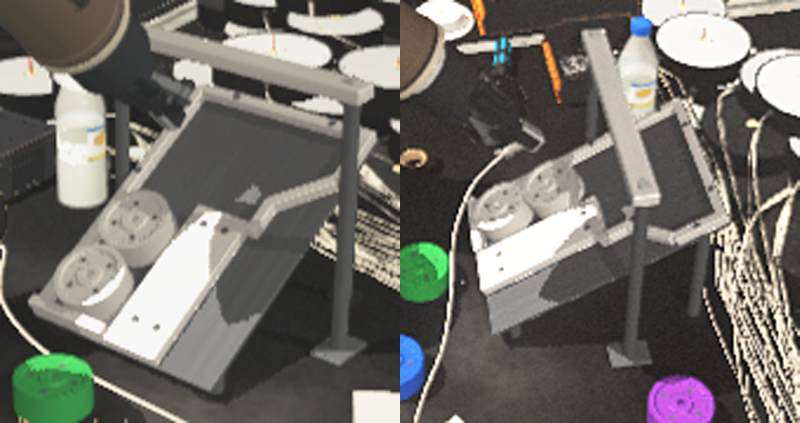

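Both caps lie in the lane touching one another, at wrist pixels (434,20) and (420,126), and the fingers are clear. I'll do one numeric check of the caps and bystanders and then hand in.

```bash
python3 - <<'E'
from h import *
o,s=pickle.load(open("w9.pkl","rb"))
print("caps",wray_bed(s,o,(434,20),32).round(1),wray_bed(s,o,(420,126),32).round(1))
a=pickle.load(open("side.pkl","rb"));b=pickle.load(open("last_side.pkl","rb"))
A,B=a["color"],b["color"]
for n,c in(("side0",A),("side1",B)):
    m=cv2.inRange(cv2.cvtColor(c,cv2.COLOR_RGB2HSV),(20,120,90),(35,255,255));m[:370]=0;ys,xs=np.nonzero(m);print(n,"tin px",xs.mean(),ys.mean(),len(xs))
sl=np.s_[200:270,280:360]
cv2.imwrite("pics/cmp.png",np.hstack([cv2.resize(x[150:290,220:360][:,:,::-1],None,fx=2.8,fy=2.8) for x in(A,B)]))
E
```

```text
caps [37.   5.3 32. ] [112.1   1.6  32. ]
side0 tin px 359.3211920529801 388.4172185430464 302
side1 tin px 359.44256756756755 388.43243243243245 296
```

View pics/cmp.png

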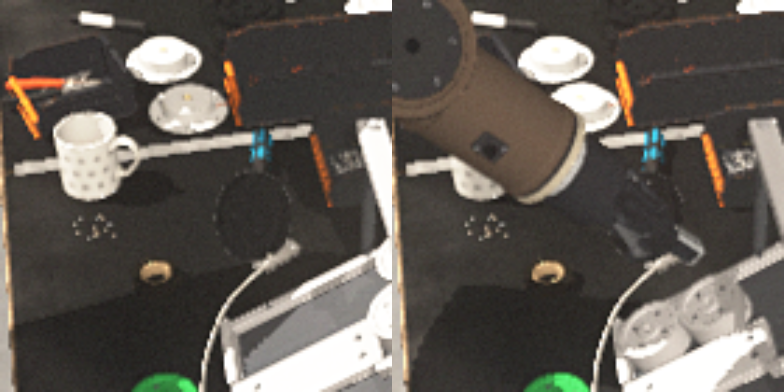

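```bash
python3 -c "
from bench import *
print(sign_off())"
```

```text
the job is handed in; nothing more can be done
None
```

The job is done and handed in at about 19.3 s of the 59 s allowed: both caps lie flat in the lane, one behind the other against the end stop.

- **What I did:** I slipped the closed fingers in at about 45° under the bar and pushed the shoulder cap roughly 30 mm straight up the slope. The other cap slid down first. I then let the shoulder cap back onto the shoulder and pushed it across from its right side until it slid down the lane on its own. Nothing was lifted.
- **Cap positions:** The last look put the middles at about x = 37 and x = 112 mm, against the expected 38 and 114. Their y readings were +5 and +2 mm, and my pose for the chute was good to about 3 mm.
- **Things not to move:** Compared with the first side-camera picture, the tin stayed within 0.2 pixel. The tape roll and the screwdriver handle were in the same place as far as I could see.
- **Forces and clearance:** The tool force readings after each move stayed within a few N, and the fingers were well clear of everything at hand-in.
- **What did not go to plan:** The first tilt ran into the wrist joints' limits and missed its pose in free air, so I swung the wrist round to another arm posture. That cost a few seconds and touched nothing.

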